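# Set out the coin trays in the stall's showcase

## Task

Set out the stall for the day: take the covers off the coin trays that still have one, and slide every tray that is here flat in under the low glass of the showcase from its open side, one tray to a bay, right home against the stop. Stack all the covers flat in one square, neatly aligned pile on the middle of the green mat, lined up with it. Leave the candlestick, the tin and the magnifier as they stand.

Things in the scene. Friction and masses are not known exactly. Their poses are not given: they have to be found in the camera images.
- showcase: Fixed low coin showcase, dark wood under a 5 mm glass top, 250 (x) x 282 (y) mm, 27 mm high with its brass edging. Origin at table level under the middle of the glass's near edge (open side, towards the robot); x points straight in under the glass, y left, z up. Glass underside 19 mm above the table. No floor: trays slide on the table. Beyond the bays is a closed fixed coin display.
- mat: Green mat fixed flat on the table, 130 x 100 x 2 mm. Origin at the centre of its underside, z up; its x axis runs along its 130 mm length.
- bay1 (a point): Centre, at table level, of where a tray lies when right home in bay 1 of the four (1 is the rightmost, y = -0.099 m in the showcase's frame; x = 0.036). Axes as the showcase's. The bay is 60 mm wide between 6 mm partitions, and its stop is 78 mm in from the glass's edge, so the near end of a tray at home stands out 6 mm from the glass.
- bay2 (a point): Centre, at table level, of where a tray lies when right home in bay 2 of the four (1 is the rightmost, y = -0.033 m in the showcase's frame; x = 0.036). Axes as the showcase's. The bay is 60 mm wide between 6 mm partitions, and its stop is 78 mm in from the glass's edge, so the near end of a tray at home stands out 6 mm from the glass.
- bay3 (a point): Centre, at table level, of where a tray lies when right home in bay 3 of the four (1 is the rightmost, y = 0.033 m in the showcase's frame; x = 0.036). Axes as the showcase's. The bay is 60 mm wide between 6 mm partitions, and its stop is 78 mm in from the glass's edge, so the near end of a tray at home stands out 6 mm from the glass.
- bay4 (a point): Centre, at table level, of where a tray lies when right home in bay 4 of the four (1 is the rightmost, y = 0.099 m in the showcase's frame; x = 0.036). Axes as the showcase's. The bay is 60 mm wide between 6 mm partitions, and its stop is 78 mm in from the glass's edge, so the near end of a tray at home stands out 6 mm from the glass.
- tray1: Dark wooden coin tray, 84 (x) x 52 (y) x 14 mm high, 100 g or so, open on top, six coins fixed in its six square compartments below the rim; a loose body with flat bottom and straight sides. Origin at the centre of its underside, z up. Both ends are alike. Always there; starts on the table, with or without a cover lying on it.
- tray2: Dark wooden coin tray, 84 (x) x 52 (y) x 14 mm high, 100 g or so, open on top, six coins fixed in its six square compartments below the rim; a loose body with flat bottom and straight sides. Origin at the centre of its underside, z up. Both ends are alike. Always there; starts on the table, with or without a cover lying on it.
- tray3: Dark wooden coin tray, 84 (x) x 52 (y) x 14 mm high, 100 g or so, open on top, six coins fixed in its six square compartments below the rim; a loose body with flat bottom and straight sides. Origin at the centre of its underside, z up. Both ends are alike. Always there; starts on the table, with or without a cover lying on it.
- tray4: Dark wooden coin tray, 84 (x) x 52 (y) x 14 mm high, 100 g or so, open on top, six coins fixed in its six square compartments below the rim; a loose body with flat bottom and straight sides. Origin at the centre of its underside, z up. Both ends are alike. Starts on the table without a cover. None if absent in this start.
- cover1: Flat pale wooden cover board, 92 (x) x 60 (y) x 8 mm, about 50 g, plain on both faces. Origin at the centre of its underside. It starts lying loose on tray1, its underside 14 mm above the table, overhanging the tray by 4 mm all round. None if absent in this start.
- cover2: Flat pale wooden cover board, 92 (x) x 60 (y) x 8 mm, about 50 g, plain on both faces. Origin at the centre of its underside. It starts lying loose on tray2, its underside 14 mm above the table, overhanging the tray by 4 mm all round. None if absent in this start.
- cover3: Flat pale wooden cover board, 92 (x) x 60 (y) x 8 mm, about 50 g, plain on both faces. Origin at the centre of its underside. It starts lying loose on tray3, its underside 14 mm above the table, overhanging the tray by 4 mm all round. None if absent in this start.
- candlestick: Bystander: loose brass candlestick, foot 84 mm across, 135 mm high; origin at the centre of its underside, z up.
- tin: Bystander: loose round lidded tin, 108 mm across, 58 mm high; origin at the centre of its underside, z up.
- magnifier: Bystander: loose hand magnifier lying flat, lens rim 68 mm across and 6 mm thick, wooden handle reaching 116 mm out along its -x from the lens centre; origin at the centre of the lens, on its underside.
Things that resemble listed ones, but are neither listed nor needed, are in the scene too. What is shaped like the tray4 but red is not meant.

How it is judged:
At the end, for the whole second after the job is handed in: Trays: flat on the table in the bays under the glass, right way up, within 7 mm of home. Covers: flat in one pile, centres within 22 mm of the mat's centre, length along the mat's within 0.26 rad, and within 7 mm and 0.12 rad of one another. All at rest (x of tray1 in the frame of showcase between 0.029 and 0.045 m and y of tray1 in the frame of showcase between -0.112 and 0.112 m and z of each of tray1, tray2, tray3, tray4 in the frame of showcase below 0.004 m and angle between each of tray1, tray2, tray3, tray4's own z axis and vertical below 0.08 rad and linear speed of each of tray1, tray2, tray3, tray4, cover1, cover2, cover3 below 0.02 m/s and x of tray2 in the frame of showcase between 0.029 and 0.045 m and y of tray2 in the frame of showcase between -0.112 and 0.112 m and x of tray3 in the frame of showcase between 0.029 and 0.045 m and y of tray3 in the frame of showcase between -0.112 and 0.112 m and x of tray4 in the frame of showcase between 0.029 and 0.045 m and y of tray4 in the frame of showcase between -0.112 and 0.112 m and horizontal distance between each of cover1, cover2, cover3 and mat below 0.022 m and angle between the z axis of each of cover1, cover2, cover3 and the z axis of mat, either way round below 0.08 rad and height (world z) of each of cover1, cover2, cover3 below 0.03 m and angle between the x axis of each of cover1, cover2, cover3 and the x axis of mat, either way round below 0.26 rad and horizontal distance between cover1 and cover2 below 0.007 m and angle between the x axis of cover1 and the x axis of cover2, either way round below 0.12 rad and horizontal distance between each of cover1, cover2 and cover3 below 0.007 m and angle between the x axis of each of cover1, cover2 and the x axis of cover3, either way round below 0.12 rad); the robot touches nothing.
It fails at once if the candlestick is moved more than 30 mm or tipped over (distance of candlestick from where it was at the start of the episode above 0.03 m or angle between candlestick's own z axis and vertical above 0.5 rad).
It fails at once if the tin is moved more than 30 mm or tipped over (distance of tin from where it was at the start of the episode above 0.03 m or angle between tin's own z axis and vertical above 0.5 rad).
It fails at once if the magnifier is moved more than 30 mm or tipped over (distance of magnifier from where it was at the start of the episode above 0.03 m or angle between magnifier's own z axis and vertical above 0.5 rad).
Of cover1, cover2, cover3, tray4 only 3 to 4 are there at a start; the rules pass over those that are not, and their reading is None.
At some moment in a run one of tray1, tray2, tray3, tray4 may be knocked a few centimetres aside while the robot is not near it.
Once in a run the grip may slacken for a moment while it holds something.
It also fails if it takes over 210 s, if anything falls off the work surface, if the arm or the gripper's body presses on something with over 40 N, if the wrist force passes 120 N, or if a joint passes its speed limit or range.

## Robot

A 7-joint arm with a two-finger parallel gripper is mounted at the origin on the work surface. World frame = base frame: x ahead of the robot, y to its left, z up, the work surface at z = 0. Lengths are in m, angles in rad, forces in N, time in s.
With the tool pointing down it reaches from about 0.4 to 0.875 m from the base axis. Payload 6.5 kg.
Tool frame: the origin (TCP) lies at the very end of the fingers, on their centre line; the grasp point (between the pads) lies 19 mm behind it (ctrl.grip_depth is the distance from the TCP to the grasp point, in m); z points along the fingers, x is the direction in which the jaws open and shut, and the axes are right-handed (so a half turn about z gives the same grasp; the last joint's range is limited). The gripper opens to 85 mm and grips with 20 to 120 N. Pads are 22 mm wide; open, the fingers measure 114 mm over their backs; the gripper's body (76 mm by 85 mm) begins 54 mm behind the grasp point. The pads swing forward as they close: fully open they stand 13 mm farther back than shut.
Start: joints at [-1.253, 0.536, -0.004, 1.538, 0.003, 1.067, -0.071], TCP at [0.243, 0.603, 0.231] pointing down, gripper open.
Joint ranges: [-2.7, 2.7], [-0.37, 2.16], [-1.27, 1.26], [0.24, 2.4], [-1.31, 4.45], [0.19, 1.91], [-2.76, 2.76]. Speed limits (rad/s): [2.39, 2.39, 3.14, 3.14, 3.14, 3.14, 3.14].

## Interface

Orientations are given as a 3x3 rotation matrix whose columns are the frame's x, y, z axes.
In Python, from plant import ctrl gives the robot as it stands. The module is installed in compiled form; this text tells all that it offers.
- The arm moves only by the tool apply_moves, never from a script. Its argument "rows" is a list that holds one entry, the list of rows, each a list of 6 numbers: the shift along the tool's x, y, z in cm, then the turn, a rotation vector about the tool's x, y, z in units of 10 degrees (1.0 is 10 degrees). A call has 1 to 10 rows; each row shifts and turns the pose as measured when the row begins, along the tool's axes as they then stand; what a row does not reach is not made up. A row lasts 1/8 s, in which the tool goes at most 62.5 mm and 10.7 degrees, less where a joint would pass 70% of its speed; a pose out of reach is approached as far as the arm can. A call with a gripper value outside its range is refused whole. "jaw" is the gripper command: -1 is fully open, 1 is shut, values between are in proportion, set as the call begins (left out, the last holds). The fingers move at their own pace and stop on an object; the grip force is fixed at half the most. Time passes only in rows, so rows that do not move let the fingers close. It gives the time, the measured TCP pose, the force and the opening at its end, in the units of the state.
- ctrl.read_state(): the state, without advancing time (a new reading comes with each control period).
- ctrl.grab_frame(name): name is "scene" or "side" or "wrist"; returns a dict with "color" (400x640x3 uint8, red, green, blue), "camera_matrix" (3x3 intrinsics, pixels), "rvec" (rotation vector, rad) and "tvec" (3), from world to camera coordinates, as OpenCV has them. Camera axes: x right, y down, z forward; pixel columns grow to the right and rows downward; lengths in m; the calibration is good to about 2 mm. A picture is of the moment at which its call begins. There is no depth.
- ctrl.sign_off(): hands the job in, once; it reports no verdict.
Trained networks look in a picture, given as the dict that the camera call returned (one of the last four; its "shot" number tells which), for a name from the list of things; names that differ only in an ending like _2 or _b are one class to them, and where a whole thing is asked for, a point or a joint stands for the part that bears it (a point fixed in the world has none). Each returns a list of dicts, best first, with "confidence" (0 to 1); they miss things now and then, are a little off and sometimes report something else, mostly with a low value. They report only what shows in the picture. A call takes as long as a camera call. They do not tell look-alikes from the thing itself.
- ctrl.cut_out(picture, target): "pixels" (400x640 bool, what is visible of it) and "bbox" ([left, top, right, bottom] in pixels, round what is visible of it).
The state is a dict: "time": time; "joint_pos": joint angles; "joint_velocities": joint speeds; "effort": joint torques, N m; "tool_pos": TCP position; "eef_rot": TCP orientation; "contact_force": force on the tool from outside, world axes, zero at the start; "wrist_torque": the same for the moment, N m; "grip_width": opening from 0.0 (shut) to 1.0 (fully open).
Only numpy, scipy, OpenCV 4.12 (cv2) and the standard library are available. Lean on these libraries where they do the work, as an engineer would, in place of code of your own. Each camera call takes 0.05 s, during which the arm holds its last target. There are 200 camera calls.

## Working session

There is one attempt and no reset: what is moved stays moved. The work goes in short steps, Python scripts to look and compute and a tool call to move; the robot and the scene stay as the last step left them, time stands still between calls to the robot, and variables do not carry over. Pictures are saved under pics/ and viewed, about 12 in all and at most 16, crops included, and the job is handed in when it is done.

Besides the shell and the picture viewer there is one more tool, called after ">>>" as name(argument=value, ...), one argument or row to a line, values as JSON. apply_moves: Moves the arm, as the interface text tells. Its arguments: {"type":"object","properties":{"rows":{"type":"array","items":{"type":"array","items":{"type":"array","items":{"type":"number"}}}},"jaw":{"type":"number"}},"required":["rows"]}

```bash
ls; mkdir -p pics
cat > h.py <<'E'
import numpy as np, cv2
from plant import ctrl
def ray(f,uv,z):
    R=cv2.Rodrigues(np.array(f["rvec"],float))[0];t=np.array(f["tvec"],float).ravel();K=np.array(f["camera_matrix"])
    uv=np.atleast_2d(np.array(uv,float));d=(np.linalg.inv(K)@np.c_[uv,np.ones(len(uv))].T)
    d=(R.T@d).T;c=-R.T@t
    return c+d*((z-c[2])/d[:,2])[:,None]
def proj(f,P):
    return cv2.projectPoints(np.atleast_2d(np.array(P,float)),np.array(f["rvec"],float),np.array(f["tvec"],float),np.array(f["camera_matrix"]),None)[0][:,0]
def save(f,name,crop=None,s=1):
    im=f["color"][...,::-1]
    if crop: im=im[crop[1]:crop[3],crop[0]:crop[2]]
    cv2.imwrite("pics/"+name,cv2.resize(im,None,fx=s,fy=s,interpolation=cv2.INTER_CUBIC))
def rect(f,m,z):
    "min-area rect of mask projected to height z -> centre, sides, yaw of long side"
    n,l,s,c=cv2.connectedComponentsWithStats(m.astype(np.uint8))
    if n<2:return None
    k=1+np.argmax(s[1:,4]);ys,xs=np.nonzero(l==k)
    P=ray(f,np.c_[xs,ys],z)[:,:2]
    (c,(w,h),a)=cv2.minAreaRect((P*1000).astype(np.float32))
    if w<h:w,h,a=h,w,a+90
    a=(a+90)%180-90
    return np.round(np.array(c)/1000,4),round(w),round(h),round(a,1)
E
python3 - <<'E'
from h import *
f=ctrl.grab_frame("scene");g=ctrl.grab_frame("side")
save(f,"scene0.png");save(g,"side0.png")
for n,z in [("tray1",.014),("cover1",.022),("mat",.002),("showcase",.019),("candlestick",0),("tin",.058),("magnifier",.006)]:
  for nm,p in (("scene",f),("side",g)):
    for d in ctrl.cut_out(p,n): print(n,nm,round(d["confidence"],2),d["bbox"],rect(p,d["pixels"],z))
s=ctrl.read_state();print(s["tool_pos"],np.round(s["eef_rot"],3).tolist())
E
```

```text
pics
tray1 scene 0.97 [134.1, 207.4, 162.7, 229.3] (array([ 0.5419, -0.6092]), 95, 62, -4.7)
tray1 scene 0.94 [229.4, 217.4, 255.9, 244.1] (array([ 0.5933, -0.3345]), 94, 58, -4.1)
tray1 scene 0.63 [253.9, 208.3, 258.3, 212.5] (array([ 0.5192, -0.3101]), 12, 0, 87.9)
tray1 scene 0.56 [458.7, 206.6, 484.4, 230.4] (array([0.5845, 0.327 ]), 92, 64, -2.1)
tray1 side 0.83 [332.8, 251.0, 369.4, 269.9] (array([ 0.5848, -0.3452]), 83, 66, -9.5)
tray1 side 0.71 [290.5, 138.0, 314.2, 144.8] (array([0.5736, 0.3097]), 84, 70, -9.1)
tray1 side 0.71 [336.7, 349.8, 388.2, 383.9] (array([ 0.5337, -0.617 ]), 87, 63, -5.3)
tray1 side 0.5 [260.9, 154.6, 287.2, 162.2] (array([0.4498, 0.202 ]), 68, 22, -9.2)
cover1 scene 0.78 [420.9, 179.9, 445.0, 203.2] (array([0.463 , 0.2424]), 101, 65, -10.7)
cover1 scene 0.68 [461.8, 182.2, 496.7, 216.6] (array([0.4977, 0.3741]), 128, 95, -14.7)
cover1 side 0.93 [279.6, 245.4, 320.0, 262.4] (array([ 0.4661, -0.314 ]), 91, 67, -13.1)
cover1 side 0.62 [261.3, 145.5, 287.3, 157.2] (array([0.4573, 0.2355]), 90, 63, -9.1)
mat scene 0.62 [461.7, 180.8, 499.6, 217.3] (array
[... 438 characters left out ...]
62.4, 290.8, 265.1] (array([ 0.4346, -0.3204]), 19, 7, -9.6)
tin scene 0.82 [189.4, 168.6, 225.9, 206.9] (array([ 0.4593, -0.4452]), 166, 105, 22.0)
tin side 0.6 [261.3, 274.4, 315.4, 330.1] (array([ 0.424 , -0.4821]), 149, 105, 80.3)
magnifier scene 0.81 [248.5, 253.5, 303.5, 273.0] (array([ 0.7038, -0.2345]), 136, 65, -86.5)
magnifier scene 0.74 [424.0, 177.9, 445.1, 202.2] (array([0.4463, 0.2512]), 101, 62, -9.5)
magnifier side 0.72 [378.4, 210.6, 402.9, 247.0] (array([ 0.7158, -0.2389]), 152, 59, 69.9)
magnifier side 0.66 [317.1, 154.4, 422.3, 215.7] (array([0.7208, 0.0147]), 330, 269, -86.0)
[0.24337189 0.60272626 0.23128865] [[0.374, 0.927, 0.0], [0.927, -0.374, 0.0], [0.0, 0.0, -1.0]]
```

Run:
```python
import cv2
a=cv2.imread("pics/scene0.png")[150:320,110:520];b=cv2.imread("pics/side0.png")[90:400,200:500]
cv2.imwrite("pics/a.png",cv2.resize(a,None,fx=1.95,fy=1.95,interpolation=cv2.INTER_CUBIC))
cv2.imwrite("pics/b.png",cv2.resize(b,None,fx=1.9,fy=1.9,interpolation=cv2.INTER_CUBIC))
```

```text
(no output)
```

View pics/a.png

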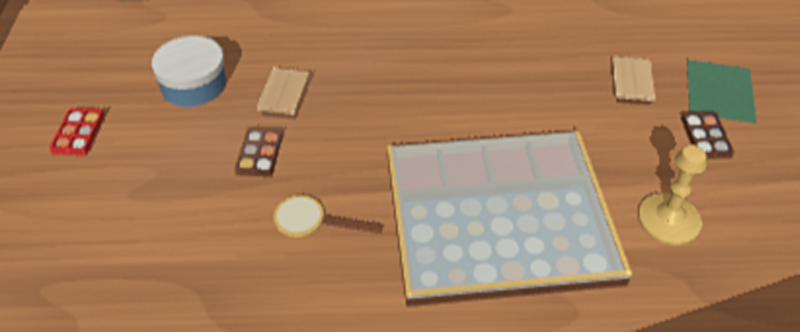

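View pics/b.png

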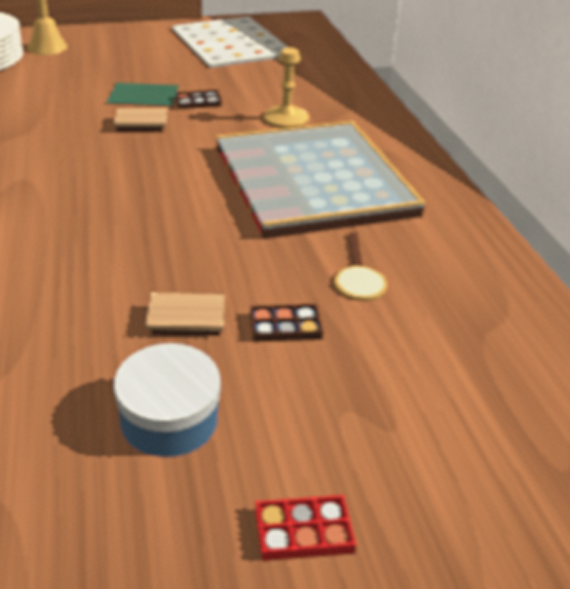

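The scene shows: covered trays at scene px (433,192) and (255,196), and open dark trays at (242,231) and (471,218). The mat is at (480,199). The red tray at (148,218) is the look-alike and stays. I'll use the wrist camera for the fine positions.

```bash
cat >> h.py <<'E'
def plan(p,psi,n=None,upright=True):
    "rows to bring TCP to p with jaw-axis yaw psi deg (mod 180), tool down; also prints state"
    from scipy.spatial.transform import Rotation as Ro
    s=ctrl.read_state();p0=np.array(s["tool_pos"]);R0=np.array(s["eef_rot"])
    c=np.degrees(np.arctan2(R0[1,0],R0[0,0]));d=(psi-c+90)%180-90
    a=np.radians(c+d);R1=np.array([[np.cos(a),np.sin(a),0],[np.sin(a),-np.cos(a),0],[0,0,-1.]])
    rv=Ro.from_matrix(R0.T@R1).as_rotvec()
    dp=np.array(p)-p0
    n=n or max(1,int(np.ceil(max(np.linalg.norm(dp)/.058,np.degrees(np.linalg.norm(rv))/9.5))))
    rows=[]
    for i in range(n):
        R=R0@Ro.from_rotvec(rv*i/n).as_matrix()
        rows.append(np.round(np.r_[R.T@dp/n*100,np.degrees(rv/n)/10],2).tolist())
    print("t",round(s["time"],2),"tcp",np.round(p0,4),"psi",round(c,1),"turn",round(d,1),"F",np.round(s["contact_force"],1),"w",round(s["grip_width"],3))
    print(n,"rows",rows if n<40 else "")
E
python3 -c "
from h import *
plan((.45,.30,.28),81)"
```

```text
t 0.8 tcp [0.2434 0.6027 0.2313] psi 68.0 turn 13.0 F [ 0.5  0.3 -0. ] w 1.003
7 rows [[-2.91, 4.36, -0.7, 0.0, -0.0, -0.19], [-3.04, 4.26, -0.7, 0.0, -0.0, -0.19], [-3.18, 4.16, -0.7, 0.0, -0.0, -0.19], [-3.31, 4.05, -0.7, 0.0, -0.0, -0.19], [-3.44, 3.94, -0.7, 0.0, -0.0, -0.19], [-3.57, 3.83, -0.7, 0.0, -0.0, -0.19], [-3.69, 3.71, -0.7, 0.0, -0.0, -0.19]]
```

>>> apply_moves(
  rows=[
    [[-2.9,4.4,-0.7,0,0,-0.19],[-3.0,4.3,-0.7,0,0,-0.19],[-3.2,4.2,-0.7,0,0,-0.19],[-3.3,4.0,-0.7,0,0,-0.19],[-3.4,3.9,-0.7,0,0,-0.19],[-3.6,3.8,-0.7,0,0,-0.19],[-3.7,3.7,-0.7,0,0,-0.19],[0,0,0,0,0,0]],
  ],
  jaw=-1,
)

```text
time: 1.8
tool_pos: [0.4584, 0.2928, 0.282]
eef_rot: [[0.143, 0.99, 0.003], [0.99, -0.143, 0.002], [0.003, 0.002, -1.0]]
contact_force: [-0.6, 0.3, -0.2]
grip_width: 0.998
```

```bash
cat >> h.py <<'E'
def look(name,names,cam="wrist",minc=.4,s=1):
    f=ctrl.grab_frame(cam)
    if name: save(f,name,s=s)
    for n,z in names:
        for d in ctrl.cut_out(f,n):
            if d["confidence"]>minc: print(n,round(d["confidence"],2),np.round(d["bbox"]).tolist(),rect(f,d["pixels"],z))
    return f
E
python3 - <<'E'
from h import *
f=look("w1.png",[("cover1",.022),("tray1",.014),("mat",.002)])
print(proj(f,ctrl.read_state()["tool_pos"]))
plan((.463,.24,.28),81)
E
```

```text
cover1 0.92 [267.0, 134.0, 314.0, 201.0] (array([0.4579, 0.2452]), 93, 63, -9.7)
cover1 0.55 [59.0, 261.0, 263.0, 400.0] (array([ 0.6078, -0.0386]), 229, 53, -84.6)
tray1 0.8 [338.0, 204.0, 375.0, 265.0] (array([0.5745, 0.3285]), 89, 53, -0.8)
mat 0.79 [346.0, 116.0, 425.0, 209.0] (array([0.4737, 0.385 ]), 130, 100, -15.0)
[[333.42724098 237.95060566]]
t 2.0 tcp [0.4541 0.2987 0.2809] psi 82.4 turn -1.4 F [-0.1  0.3 -0.1] w 0.997
2 rows [[-2.85, 0.83, 0.03, -0.0, -0.01, 0.07], [-2.84, 0.86, 0.04, -0.0, -0.01, 0.07]]
```

View pics/w1.png

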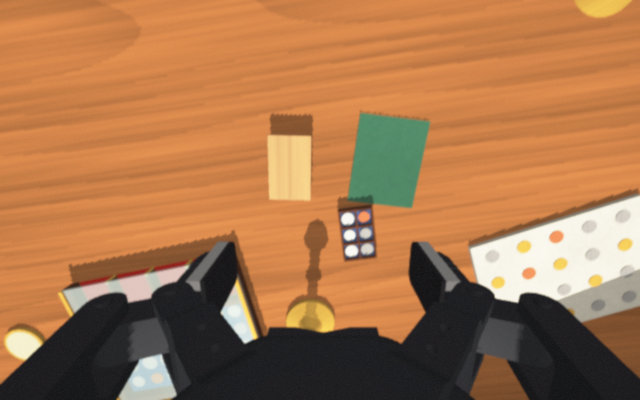

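Wrist view: covered tray at px (290,167), mat at (388,160), open dark tray at (356,233), candlestick foot at (310,315). The sizes match the description. I'll go above the cover and refine.

>>> apply_moves(
  rows=[
    [[-2.8,0.7,2.0,0,0,0.1],[-2.5,0.5,5.0,0,0,0.1],[0,0,5.0,0,0,0],[0,0,2.0,0,0,0],[0,0,0,0,0,0]],
  ],
)

```text
time: 2.62
tool_pos: [0.4547, 0.2527, 0.137]
eef_rot: [[0.154, 0.988, -0.001], [0.988, -0.154, 0.008], [0.007, -0.002, -1.0]]
contact_force: [-0.4, 0.4, 0.6]
grip_width: 1.0
```

Run:
```python
from h import *
f=look(None,[("cover1",.022),("mat",.002)])
save(f,"w2.png",(100,0,540,300),1)
plan((.458,.245,.008),80.3)
```

```text
cover1 0.55 [280.0, 142.0, 348.0, 240.0] (array([0.4577, 0.2449]), 92, 60, -9.4)
mat 0.75 [397.0, 113.0, 524.0, 248.0] (array([0.4738, 0.3846]), 132, 101, -15.0)
mat 0.61 [280.0, 144.0, 352.0, 244.0] (array([0.4633, 0.2432]), 101, 66, -9.0)
mat 0.5 [1.0, 309.0, 246.0, 400.0] (array([0.654, 0.005]), 71, 65, 80.5)
t 2.77 tcp [0.4567 0.2532 0.1394] psi 81.1 turn -0.8 F [-0.5  0.5 -0.6] w 0.998
3 rows [[-0.31, 0.08, 4.38, 0.0, -0.02, 0.03], [-0.29, 0.08, 4.38, 0.0, -0.02, 0.03], [-0.28, 0.08, 4.38, 0.0, -0.02, 0.03]]
```

View pics/w2.png

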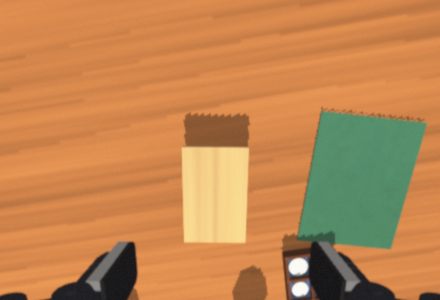

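The cover fills 92 x 60 mm at (0.4577, 0.2449), yaw -9.4°. The crop shows it clean between px (182,147) and (247,243). Descending.

>>> apply_moves(
  rows=[
    [[-0.45,0.1,3.0,0,0,0.04],[-0.4,0.1,5.0,0,0,0.04],[0,0,3.5,0,0,0],[0,0,1.3,0,0,0],[0,0,0,0,0,0]],
  ],
)

```text
time: 3.4
tool_pos: [0.4647, 0.2521, 0.0156]
eef_rot: [[0.166, 0.986, 0.017], [0.986, -0.167, 0.02], [0.022, 0.013, -1.0]]
contact_force: [0.5, -0.3, 0.3]
grip_width: 0.998
```

```bash
python3 -c "
from h import *
plan((.4577,.2449,.010),80.5)"
```

```text
t 3.4 tcp [0.4647 0.2521 0.0156] psi 80.4 turn 0.1 F [ 0.5 -0.3  0.3] w 0.998
1 rows [[-0.84, -0.57, 0.53, 0.08, -0.13, -0.01]]
```

>>> apply_moves(
  rows=[
    [[-0.8,-0.55,0.5,0.08,-0.13,0],[0,0,0,0,0,0],[0,0,0,0,0,0]],
  ],
)

```text
time: 3.78
tool_pos: [0.4598, 0.2462, 0.0133]
eef_rot: [[0.166, 0.986, 0.003], [0.986, -0.166, 0.001], [0.002, 0.003, -1.0]]
contact_force: [-0.1, -0.0, 0.7]
grip_width: 1.003
```

```bash
python3 -c "
from h import *
plan((.4577,.2449,.010),80.5)"
```

```text
t 3.77 tcp [0.4598 0.2462 0.0133] psi 80.4 turn 0.1 F [-0.1 -0.   0.7] w 1.003
1 rows [[-0.17, -0.19, 0.33, 0.01, -0.01, -0.01]]
```

>>> apply_moves(
  rows=[
    [[-0.15,-0.2,0.4,0,0,0],[0,0,0,0,0,0],[0,0,0,0,0,0],[0,0,0,0,0,0],[0,0,0,0,0,0],[0,0,0,0,0,0],[0,0,-1.5,0,0,0],[0,0,-2,0,0,0],[0,0,0,0,0,0]],
  ],
  jaw=1,
)

```text
time: 4.9
tool_pos: [0.4576, 0.2451, 0.0471]
eef_rot: [[0.167, 0.986, 0.004], [0.986, -0.167, 0.002], [0.002, 0.003, -1.0]]
contact_force: [-0.1, -0.2, -0.4]
grip_width: 0.681
```

Run:
```python
from h import *
f=look("w3.png",[("tray1",.014)])
s=ctrl.read_state();z=s["tool_pos"][2]
for d in ctrl.cut_out(f,"cover1"): print(d["confidence"],d["bbox"],rect(f,d["pixels"],z+.012))
plan((.4738,.3846,.06),75)
```

```text
tray1 0.67 [280.0, 156.0, 367.0, 167.0] (array([0.4167, 0.2518]), 51, 7, 80.3)
tray1 0.59 [437.0, 337.0, 491.0, 396.0] (array([0.5916, 0.3253]), 71, 24, 27.0)
0.79 [257.7, 163.6, 386.0, 331.0] (array([0.4569, 0.2446]), 90, 61, -9.7)
t 5.05 tcp [0.4562 0.2444 0.0452] psi 80.4 turn -5.4 F [0.2 0.5 0.1] w 0.679
3 rows [[4.71, -0.2, -0.49, 0.0, -0.0, 0.18], [4.7, -0.35, -0.49, 0.0, -0.0, 0.18], [4.68, -0.5, -0.49, 0.0, -0.0, 0.18]]
```

View pics/w3.png

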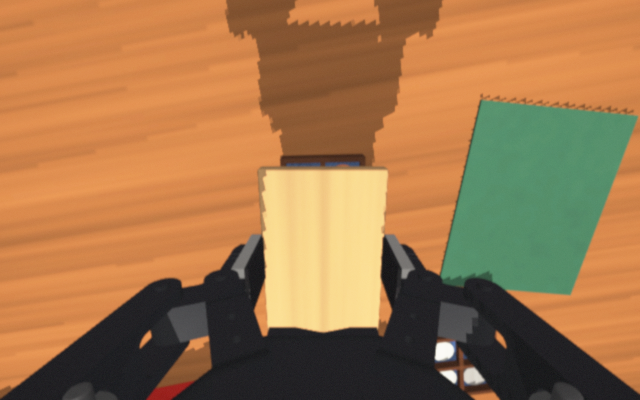

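The cover is held square at px (322,250), and its tray is left below. Moving to the mat.

>>> apply_moves(
  rows=[
    [[4.7,-0.2,-0.2,0,0,0.18],[4.7,-0.35,0,0,0,0.18],[4.7,-0.5,0,0,0,0.18],[0,0,0.5,0,0,0],[0,0,0,0,0,0]],
  ],
)

```text
time: 5.68
tool_pos: [0.4726, 0.3854, 0.0377]
eef_rot: [[0.264, 0.965, -0.004], [0.965, -0.264, -0.005], [-0.006, -0.003, -1.0]]
contact_force: [-0.4, -1.0, 0.1]
grip_width: 0.678
```

```bash
python3 -c "
from h import *
plan((.4738,.3846,.0),75)"
```

```text
t 5.67 tcp [0.4726 0.3854 0.0377] psi 74.7 turn 0.3 F [-0.4 -1.   0.1] w 0.678
1 rows [[-0.02, 0.15, 3.76, -0.02, 0.04, -0.03]]
```

>>> apply_moves(
  rows=[
    [[0,0.1,1.2,-0.02,0.04,0],[0,0,1.2,0,0,0],[0,0,0.7,0,0,0],[0,0,0,0,0,0],[0,0,0,0,0,0]],
  ],
)

```text
time: 6.3
tool_pos: [0.4736, 0.3808, 0.0035]
eef_rot: [[0.267, 0.964, -0.001], [0.964, -0.267, -0.002], [-0.002, -0.0, -1.0]]
contact_force: [0.4, 0.3, -0.6]
grip_width: 0.677
```

```bash
python3 -c "
from h import *
plan((.4738,.3846,.0),75)"
```

```text
t 6.3 tcp [0.4736 0.3808 0.0035] psi 74.5 turn 0.5 F [ 0.4  0.3 -0.6] w 0.677
1 rows [[0.37, -0.08, 0.35, -0.0, 0.01, -0.05]]
```

>>> apply_moves(
  rows=[
    [[0.35,-0.1,0.25,0,0,0],[0,0,0,0,0,0],[0,0,0,0,0,0]],
  ],
)

```text
time: 6.68
tool_pos: [0.474, 0.3855, 0.0016]
eef_rot: [[0.267, 0.964, 0.0], [0.964, -0.267, -0.001], [-0.001, 0.001, -1.0]]
contact_force: [0.2, -0.1, -1.4]
grip_width: 0.674
```

>>> apply_moves(
  rows=[
    [[0,0,0,0,0,0],[0,0,0,0,0,0],[0,0,0,0,0,0],[0,0,-1,0,0,0],[0,0,-3,0,0,0],[0,0,-5,0,0,0],[0,0,-4,0,0,0],[0,0,0,0,0,0]],
  ],
  jaw=-1,
)

```text
time: 7.68
tool_pos: [0.4746, 0.3858, 0.1384]
eef_rot: [[0.267, 0.964, 0.002], [0.964, -0.267, 0.0], [0.001, 0.002, -1.0]]
contact_force: [0.4, 0.1, -0.2]
grip_width: 1.003
```

Run:
```python
from h import *
f=look(None,[("cover1",.010),("mat",.002),("tray1",.014)])
plan((.463,-.314,.15),85)
```

```text
cover1 0.9 [288.0, 138.0, 357.0, 234.0] (array([0.4747, 0.3846]), 93, 61, -15.6)
cover1 0.69 [0.0, 357.0, 177.0, 400.0] (array([0.6409, 0.1195]), 70, 63, 74.3)
mat 0.96 [267.0, 116.0, 374.0, 243.0] (array([0.4734, 0.3846]), 130, 101, -15.0)
tray1 0.79 [263.0, 246.0, 329.0, 329.0] (array([0.5732, 0.3303]), 91, 55, -1.3)
tray1 0.56 [141.0, 162.0, 220.0, 250.0] (array([0.4564, 0.2491]), 85, 58, -8.3)
t 7.88 tcp [0.4719 0.3837 0.1334] psi 74.5 turn 10.5 F [-0.  -0.1 -0.8] w 1.0
13 rows [[-5.19, 1.37, -0.1, -0.0, 0.0, -0.08], [-5.21, 1.29, -0.1, -0.0, 0.0, -0.08], [-5.23, 1.22, -0.1, -0.0, 0.0, -0.08], [-5.24, 1.15, -0.1, -0.0, 0.0, -0.08], [-5.26, 1.07, -0.11, -0.0, 0.0, -0.08], [-5.27, 1.0, -0.11, -0.0, 0.0, -0.08], [-5.29, 0.92, -0.11, -0.0, 0.0, -0.08], [-5.3, 0.85, -0.11, -0.0, 0.0, -0.08], [-5.31, 0.78, -0.12, -0.0, 0.0, -0.08], [-5.32, 0.7, -0.12, -0.0, 0.0, -0.08], [-5.33, 0.63, -0.12, -0.0, 0.0, -0.08], [-5.34, 0.55, -0.12, -0.0, 0.0, -0.08], [-5.35, 0.48, -0.13, -0.0, 0.0, -0.08]]
```

Cover 1 is on the mat at (0.4747, 0.3846), within 2 mm of its centre. I'll go to the second cover and look at the showcase on the way.

>>> apply_moves(
  rows=[
    [[-5.2,1.4,-2,0,0,-0.08],[-5.2,1.3,-2,0,0,-0.08],[-5.2,1.2,-2,0,0,-0.08],[-5.2,1.1,-2,0,0,-0.08],[-5.3,1.1,-2,0,0,-0.08],[-5.3,1.0,-1,0,0,-0.08],[-5.3,0.9,0,0,0,-0.08],[0,0,0,0,0,0]],
  ],
)

```text
time: 8.88
tool_pos: [0.4631, -0.0043, 0.2408]
eef_rot: [[0.167, 0.986, -0.019], [0.986, -0.167, -0.014], [-0.017, -0.017, -1.0]]
contact_force: [-0.5, 0.3, -0.2]
grip_width: 1.0
```

Run:
```python
from h import *
f=look("w4.png",[("showcase",.025),("tray1",.014),("cover1",.022)])
plan((.463,-.314,.15),85)
```

```text
showcase 0.88 [241.0, 236.0, 445.0, 343.0] (array([ 0.6551, -0.0242]), 244, 152, -87.0)
tray1 0.97 [93.0, 258.0, 141.0, 304.0] (array([ 0.5706, -0.3296]), 66, 64, -9.2)
tray1 0.94 [560.0, 180.0, 611.0, 246.0] (array([0.5747, 0.3234]), 89, 63, 0.3)
tray1 0.91 [123.0, 182.0, 138.0, 240.0] (array([ 0.4712, -0.274 ]), 81, 9, -11.9)
tray1 0.88 [494.0, 99.0, 551.0, 168.0] (array([0.4564, 0.2414]), 84, 61, -7.8)
cover1 0.74 [597.0, 87.0, 640.0, 169.0] (array([0.4707, 0.3636]), 89, 54, -14.8)
cover1 0.58 [72.0, 179.0, 132.0, 243.0] (array([ 0.4666, -0.3049]), 93, 66, -11.1)
t 9.07 tcp [0.4638 0.0017 0.2408] psi 80.9 turn 4.1 F [-0.2 -0.7 -0. ] w 1.003
6 rows [[-5.17, 0.84, 1.58, -0.02, 0.01, -0.07], [-5.19, 0.78, 1.57, -0.02, 0.01, -0.07], [-5.2, 0.71, 1.56, -0.02, 0.01, -0.07], [-5.21, 0.65, 1.55, -0.02, 0.01, -0.07], [-5.22, 0.58, 1.53, -0.02, 0.01, -0.07], [-5.23, 0.51, 1.52, -0.02, 0.01, -0.07]]
```

View pics/w4.png

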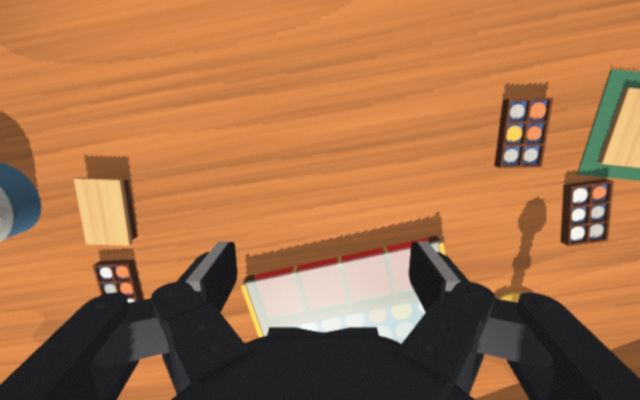

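Wrist view: cover 2 is at px (104,211), the two uncovered trays at (524,133) and (587,212), and the showcase near edge runs from (246,282) to (440,240).

>>> apply_moves(
  rows=[
    [[-5.2,0.8,1.6,0,0,-0.06],[-5.2,0.8,1.6,0,0,-0.02],[-5.2,0.7,1.6,0,0,0],[-5.2,0.7,1.6,0,0,0],[-5.2,0.7,1.6,0,0,0],[-5.0,0.6,1.6,0,0,0],[0,0,0,0,0,0],[0,0,0,0,0,0]],
  ],
)

```text
time: 10.07
tool_pos: [0.4701, -0.3054, 0.1412]
eef_rot: [[0.114, 0.993, -0.02], [0.993, -0.114, -0.006], [-0.008, -0.019, -1.0]]
contact_force: [1.0, -0.3, 0.1]
grip_width: 0.999
```

Run:
```python
from h import *
f=look(None,[("tray1",.014),("cover1",.022)])
plan((.467,-.309,.010),79)
```

```text
tray1 0.61 [6.0, 237.0, 84.0, 315.0] (array([ 0.5321, -0.6053]), 91, 67, -4.9)
cover1 0.59 [289.0, 139.0, 360.0, 238.0] (array([ 0.4661, -0.3079]), 94, 60, -11.7)
t 10.22 tcp [ 0.47   -0.3056  0.1419] psi 83.5 turn -4.5 F [-0.9  0.  -0.8] w 0.999
3 rows [[-0.08, -0.01, 4.4, -0.03, 0.02, 0.15], [-0.1, -0.03, 4.4, -0.03, 0.02, 0.15], [-0.11, -0.06, 4.4, -0.03, 0.02, 0.15]]
```

>>> apply_moves(
  rows=[
    [[-0.1,-0.12,3.0,-0.09,0.06,0.17],[-0.1,-0.12,5.0,0,0,0.17],[-0.1,-0.12,3.5,0,0,0.17],[0,0,1.2,0,0,0],[0,0,0,0,0,0],[0,0,0,0,0,0]],
  ],
)

```text
time: 10.98
tool_pos: [0.4726, -0.3031, 0.0167]
eef_rot: [[0.193, 0.981, 0.008], [0.981, -0.193, 0.001], [0.002, 0.008, -1.0]]
contact_force: [-0.1, -0.5, -0.2]
grip_width: 0.999
```

```bash
python3 -c "
from h import *
plan((.4661,-.3079,.010),78.5)"
```

```text
t 10.97 tcp [ 0.4726 -0.3031  0.0167] psi 78.9 turn -0.4 F [-0.1 -0.5 -0.2] w 0.999
1 rows [[-0.59, -0.55, 0.66, 0.05, -0.01, 0.04]]
```

>>> apply_moves(
  rows=[
    [[-0.65,-0.6,0.7,0.05,0,0.04],[0,0,0,0,0,0],[0,0,0,0,0,0]],
  ],
)

```text
time: 11.35
tool_pos: [0.4665, -0.3098, 0.0115]
eef_rot: [[0.2, 0.98, 0.003], [0.98, -0.2, 0.0], [0.001, 0.003, -1.0]]
contact_force: [-0.6, -0.5, -0.2]
grip_width: 1.004
```

>>> apply_moves(
  rows=[
    [[0.15,0,0.2,0,0,0],[0,0,0,0,0,0],[0,0,0,0,0,0],[0,0,0,0,0,0],[0,0,0,0,0,0],[0,0,0,0,0,0],[0,0,-1.5,0,0,0],[0,0,-2.5,0,0,0],[0,0,-2,0,0,0],[0,0,0,0,0,0]],
  ],
  jaw=1,
)

```text
time: 12.6
tool_pos: [0.4671, -0.3082, 0.0737]
eef_rot: [[0.2, 0.98, 0.004], [0.98, -0.2, 0.0], [0.001, 0.004, -1.0]]
contact_force: [0.0, -0.4, -1.0]
grip_width: 0.676
```

Run:
```python
from h import *
s=ctrl.read_state();z=s["tool_pos"][2]
f=look("w5.png",[("cover1",z+.012)])
plan((.4747,.3846,.08),74.5)
```

```text
cover1 0.81 [260.0, 167.0, 389.0, 331.0] (array([ 0.4653, -0.3087]), 91, 60, -11.6)
t 12.7 tcp [ 0.4661 -0.3075  0.0721] psi 78.5 turn -4.0 F [ 0.2  0.2 -0.6] w 0.676
12 rows [[5.67, -1.08, -0.05, 0.0, -0.0, 0.03], [5.66, -1.12, -0.06, 0.0, -0.0, 0.03], [5.65, -1.15, -0.06, 0.0, -0.0, 0.03], [5.65, -1.18, -0.06, 0.0, -0.0, 0.03], [5.64, -1.21, -0.06, 0.0, -0.0, 0.03], [5.63, -1.25, -0.06, 0.0, -0.0, 0.03], [5.62, -1.28, -0.06, 0.0, -0.0, 0.03], [5.62, -1.31, -0.06, 0.0, -0.0, 0.03], [5.61, -1.34, -0.06, 0.0, -0.0, 0.03], [5.6, -1.38, -0.06, 0.0, -0.0, 0.03], [5.59, -1.41, -0.06, 0.0, -0.0, 0.03], [5.59, -1.44, -0.07, 0.0, -0.0, 0.03]]
```

>>> apply_moves(
  rows=[
    [[5.6,-1.1,0,0,0,0.03],[5.6,-1.1,0,0,0,0.03],[5.6,-1.1,0,0,0,0.03],[5.6,-1.2,0,0,0,0.03],[5.6,-1.2,0,0,0,0.03],[5.6,-1.2,0,0,0,0.03],[5.6,-1.3,0,0,0,0.03],[5.6,-1.3,0,0,0,0.03],[5.6,-1.3,0,0,0,0.03],[5.6,-1.3,0,0,0,0.03]],
  ],
)

```text
time: 13.95
tool_pos: [0.4717, 0.2762, 0.0645]
eef_rot: [[0.262, 0.965, -0.007], [0.965, -0.263, -0.005], [-0.007, -0.005, -1.0]]
contact_force: [0.8, -1.3, -0.9]
grip_width: 0.68
```

Run:
```python
from h import *
s=ctrl.read_state();z=s["tool_pos"][2]
f=look(None,[("cover1",z+.012)])
plan((.4747,.3846,.05),74.5)
```

```text
cover1 0.72 [424.0, 110.0, 532.0, 242.0] (array([0.4512, 0.3529]), 61, 42, -15.6)
cover1 0.7 [259.0, 167.0, 388.0, 330.0] (array([0.4698, 0.276 ]), 90, 60, -15.0)
t 14.05 tcp [0.4706 0.2834 0.0643] psi 75.4 turn -0.9 F [ 0.9  0.6 -1. ] w 0.679
2 rows [[4.95, -1.07, 0.72, -0.02, 0.0, 0.04], [4.94, -1.11, 0.72, -0.02, 0.0, 0.04]]
```

>>> apply_moves(
  rows=[
    [[4.9,-1.05,0.5,0,0,0.04],[5.0,-1.05,0.5,0,0,0.04],[0,0,0.5,0,0,0],[0,0,0.5,0,0,0],[0,0,0,0,0,0],[0,0,0,0,0,0]],
  ],
)

```text
time: 14.8
tool_pos: [0.4736, 0.3823, 0.0389]
eef_rot: [[0.268, 0.963, -0.011], [0.963, -0.268, -0.007], [-0.01, -0.009, -1.0]]
contact_force: [0.0, 0.2, -0.8]
grip_width: 0.68
```

Run:
```python
from h import *
plan((.4747,.3846,.012),74.5)
```

```text
t 14.8 tcp [0.4736 0.3823 0.0389] psi 74.5 turn 0.0 F [ 0.   0.2 -0.8] w 0.68
1 rows [[0.28, 0.07, 2.68, -0.05, 0.06, -0.0]]
```

>>> apply_moves(
  rows=[
    [[0.2,0.05,1.0,-0.05,0.06,0],[0,0,1.0,0,0,0],[0,0,0.5,0,0,0],[0,0,0,0,0,0],[0,0,0,0,0,0]],
  ],
)

```text
time: 15.42
tool_pos: [0.475, 0.3827, 0.0122]
eef_rot: [[0.27, 0.963, 0.001], [0.963, -0.27, 0.001], [0.001, 0.0, -1.0]]
contact_force: [-0.2, -0.1, 0.0]
grip_width: 0.676
```

Run:
```python
from h import *
plan((.4747,.3846,.0105),74.5)
```

```text
t 15.43 tcp [0.475  0.3827 0.0122] psi 74.4 turn 0.1 F [-0.2 -0.1  0. ] w 0.676
1 rows [[0.17, -0.08, 0.17, 0.0, -0.01, -0.01]]
```

>>> apply_moves(
  rows=[
    [[0.17,-0.05,0.2,0,0,0],[0,0,0,0,0,0],[0,0,0,0,0,0]],
  ],
)

```text
time: 15.8
tool_pos: [0.4753, 0.3851, 0.0106]
eef_rot: [[0.269, 0.963, 0.001], [0.963, -0.269, 0.002], [0.002, 0.001, -1.0]]
contact_force: [0.2, 0.8, 0.0]
grip_width: 0.673
```

>>> apply_moves(
  rows=[
    [[0,0,0,0,0,0],[0,0,0,0,0,0],[0,0,0,0,0,0],[0,0,-1,0,0,0],[0,0,-3,0,0,0],[0,0,-5,0,0,0],[0,0,-4,0,0,0],[0,0,0,0,0,0],[0,0,0,0,0,0]],
  ],
  jaw=-1,
)

```text
time: 16.92
tool_pos: [0.4753, 0.3848, 0.1471]
eef_rot: [[0.27, 0.963, 0.002], [0.963, -0.27, 0.003], [0.003, 0.001, -1.0]]
contact_force: [0.2, -0.2, -0.4]
grip_width: 0.997
```

Run:
```python
from h import *
f=look("w6.png",[("cover1",.018),("mat",.002),("tray1",.014)])
plan((.463,.0,.28),85)
```

```text
cover1 0.97 [291.0, 139.0, 358.0, 232.0] (array([0.4749, 0.3846]), 93, 62, -15.8)
mat 0.74 [267.0, 118.0, 373.0, 241.0] (array([0.4736, 0.3852]), 130, 100, -15.0)
tray1 0.65 [265.0, 245.0, 333.0, 324.0] (array([0.5732, 0.3301]), 91, 55, -0.5)
tray1 0.61 [145.0, 160.0, 223.0, 245.0] (array([0.4569, 0.2487]), 87, 58, -8.4)
t 17.12 tcp [0.4752 0.3844 0.1462] psi 74.3 turn 10.7 F [-0.5  0.2 -0.3] w 0.999
8 rows [[-4.66, 1.15, -1.68, 0.0, -0.0, -0.13], [-4.69, 1.04, -1.68, 0.0, -0.0, -0.13], [-4.71, 0.93, -1.68, 0.0, -0.0, -0.13], [-4.73, 0.82, -1.68, 0.0, -0.0, -0.13], [-4.75, 0.71, -1.68, 0.0, -0.0, -0.13], [-4.77, 0.6, -1.68, 0.0, -0.0, -0.13], [-4.78, 0.49, -1.67, 0.0, -0.0, -0.13], [-4.79, 0.38, -1.67, 0.0, -0.0, -0.13]]
```

View pics/w6.png

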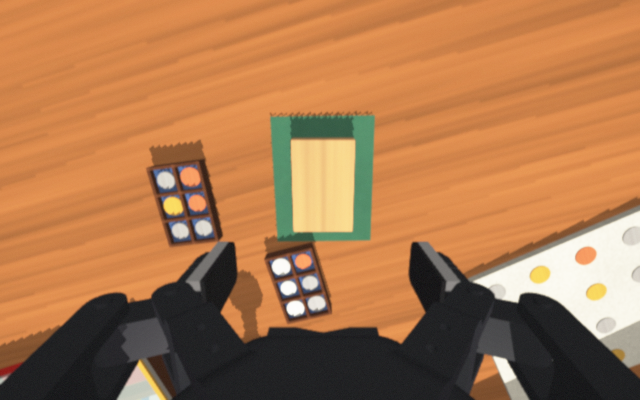

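The pile is square on the mat at px (323,186). Next I need a clear view of the showcase edge for an exact pose.

>>> apply_moves(
  rows=[
    [[-5,0.4,-2.5,0,0,-0.2],[-5,0.4,-2.5,0,0,-0.2],[-5,0.2,-2.5,0,0,-0.2],[-5,0.1,-2.5,0,0,-0.2],[-5,0,-2.5,0,0,-0.2],[-5,0,-1.5,0,0,-0.1],[0,0,0,0,0,0],[0,0,0,0,0,0]],
  ],
)

```text
time: 18.12
tool_pos: [0.4279, 0.078, 0.2846]
eef_rot: [[0.074, 0.997, -0.006], [0.997, -0.074, -0.005], [-0.005, -0.005, -1.0]]
contact_force: [-1.1, 0.7, 0.2]
grip_width: 0.996
```

Run:
```python
from h import *
f=look(None,[("showcase",.025),("tray1",.014)])
np.savez("w7.npz",**{k:np.array(v) for k,v in f.items()})
save(f,"w7.png",(120,180,440,400),2.4)
plan((.457,.249,.15),81)
```

```text
showcase 0.78 [221.0, 255.0, 375.0, 345.0] (array([0.6416, 0.0163]), 243, 134, -86.0)
tray1 0.94 [55.0, 251.0, 98.0, 303.0] (array([ 0.5818, -0.3291]), 90, 64, -6.5)
tray1 0.83 [50.0, 180.0, 96.0, 239.0] (array([ 0.4665, -0.3003]), 88, 63, -10.8)
tray1 0.81 [471.0, 218.0, 514.0, 276.0] (array([0.5737, 0.3253]), 91, 62, -0.8)
tray1 0.69 [417.0, 149.0, 465.0, 205.0] (array([0.4565, 0.2431]), 84, 56, -7.7)
t 18.27 tcp [0.4279 0.0784 0.2845] psi 85.8 turn -4.8 F [ 0.5  0.1 -0. ] w 1.002
4 rows [[4.33, 0.43, 3.33, -0.01, 0.01, 0.12], [4.33, 0.34, 3.34, -0.01, 0.01, 0.12], [4.33, 0.24, 3.35, -0.01, 0.01, 0.12], [4.33, 0.15, 3.35, -0.01, 0.01, 0.12]]
```

View pics/w7.png

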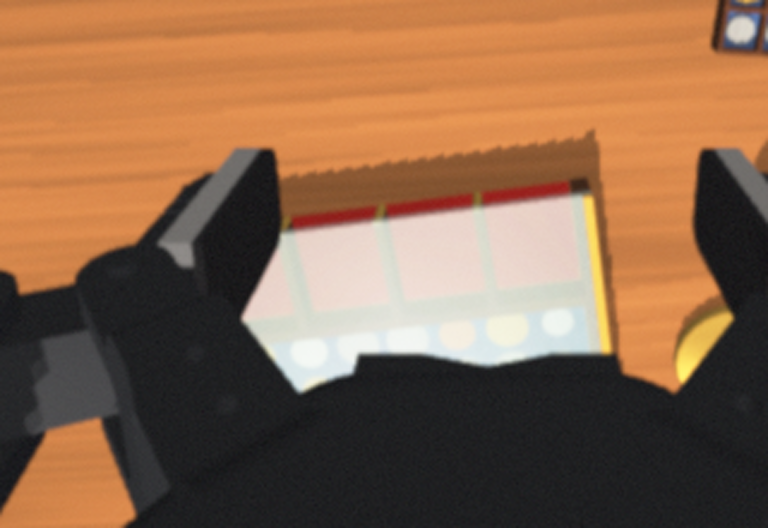

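```bash
cat >> h.py <<'E'
def fitbox(views,L,W,H,ox,p0,z0=0):
    "views: [(frame,mask)]; box x in [ox,ox+L], y +-W/2; fit x,y,yaw by IoU"
    from scipy.optimize import minimize
    B=np.array([[ox+a*L,(b-.5)*W,z0+c*H] for a in (0,1) for b in (0,1) for c in (0,1)])
    def cost(p):
        c,s=np.cos(p[2]),np.sin(p[2]);P=B@np.array([[c,-s,0],[s,c,0],[0,0,1]]).T+[p[0],p[1],0];e=0
        for f,m in views:
            S=4;h=cv2.convexHull((proj(f,P)*S+S/2).astype(np.float32)).astype(np.int32)
            i=np.zeros((400*S,640*S),np.uint8);cv2.fillConvexPoly(i,h,1)
            i=cv2.resize(i.astype(np.float32),(640,400),interpolation=cv2.INTER_AREA)
            e+=np.abs(i-m).sum()/m.sum()
        return e
    r=minimize(cost,p0,method="Nelder-Mead",options=dict(initial_simplex=np.array(p0)+np.array([[0,0,0],[.012,0,0],[0,.012,0],[0,0,.05]]),xatol=1e-4,fatol=1e-4))
    return np.round(r.x,4),round(r.fun,3)
E
python3 - <<'E'
from h import *
V=[]
for c in("scene","side"):
    f=ctrl.grab_frame(c);d=ctrl.cut_out(f,"showcase")
    if d: V.append((f,d[0]["pixels"].astype(np.float32)));print(fitbox(V[-1:],.25,.282,.027,0,[.59,.0,.07]))
    if c=="scene": save(f,"sc2.png",(110,150,520,320),1.9)
r,_=fitbox(V,.25,.282,.027,0,[.59,0,.07]);print(r,_)
w=dict(np.load("w7.npz"));im=w["color"][...,::-1].copy()
im=cv2.resize(im[180:350,160:440],None,fx=2.8,fy=2.8)
c,s=np.cos(r[2]),np.sin(r[2]);T=lambda x,y,z:[r[0]+c*x-s*y,r[1]+s*x+c*y,z]
for y in(-.141,-.066,0,.066,.141):
    q=(proj(w,[T(0,y,.019),T(.078,y,.019)])-[160,180]);q=(q*2.8).astype(int)
    cv2.line(im,tuple(map(int,q[0])),tuple(map(int,q[1])),(0,0,0),1)
q=((proj(w,[T(0,-.141,.024),T(0,.141,.024)])-[160,180])*2.8).astype(int);cv2.line(im,tuple(map(int,q[0])),tuple(map(int,q[1])),(255,0,0),1)
cv2.imwrite("pics/ov.png",im)
for k,y in enumerate((-.099,-.033,.033,.099)):print(k+1,np.round(T(.036,y,0),4),np.round(T(-.06,y,0),4))
E
```

```text
(array([ 0.5902, -0.0087,  0.0785]), np.float64(0.03))
(array([ 0.5909, -0.0084,  0.0734]), np.float64(0.027))
[ 0.5901 -0.0081  0.0718] 0.056
1 [ 0.6331 -0.1043  0.    ] [ 0.5374 -0.1111  0.    ]
2 [ 0.6284 -0.0384  0.    ] [ 0.5326 -0.0453  0.    ]
3 [0.6236 0.0274 0.    ] [0.5279 0.0205 0.    ]
4 [0.6189 0.0932 0.    ] [0.5232 0.0863 0.    ]
```

View pics/ov.png

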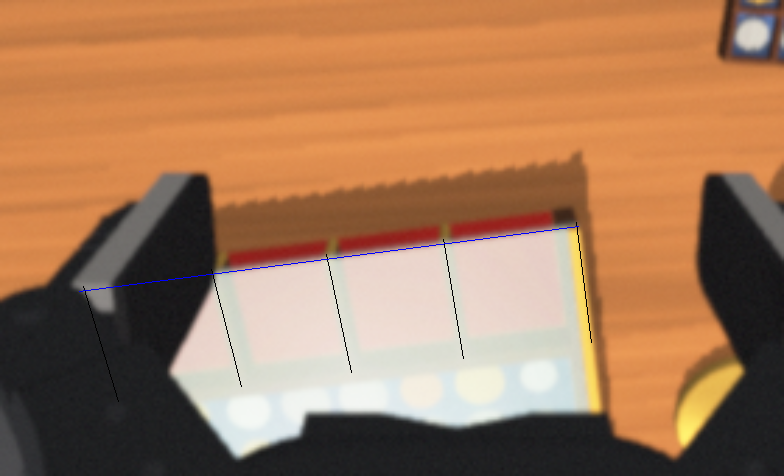

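The fitted showcase pose (0.590, -0.008, yaw 4.2°) overlays the glass edge and partitions within about 1–2 mm. Going for the left tray at (0.457, 0.249), to be gripped at its near end, for bay 4.

>>> apply_moves(
  rows=[
    [[4.3,0,3.3,0,0,0.1],[4.3,0,3.3,0,0,0.1],[4.3,0,3.3,0,0,0.1],[4.3,-0.5,3.3,0,0,0.1],[0,0,0,0,0,0],[0,0,0,0,0,0]],
  ],
)

```text
time: 19.23
tool_pos: [0.4418, 0.2563, 0.148]
eef_rot: [[0.143, 0.99, -0.002], [0.99, -0.143, -0.004], [-0.005, -0.002, -1.0]]
contact_force: [1.0, -0.1, 0.7]
grip_width: 0.998
```

```bash
cat >> h.py <<'E'
def tray(near,grip=.030,z=.003,cam="wrist"):
    "find dark tray nearest to 'near', fit box, plan grasp at its near end"
    f=ctrl.grab_frame(cam);b=None
    for d in ctrl.cut_out(f,"tray1"):
        r=rect(f,d["pixels"],.014)
        if r is None: continue
        e=np.linalg.norm(r[0]-near)
        if e<.12 and (b is None or e<b[0]): b=(e,d,r)
    if b is None: print("none");return
    r=b[2];p,c=fitbox([(f,b[1]["pixels"].astype(np.float32))],.084,.052,.014,-.042,[r[0][0],r[0][1],np.radians(r[3])])
    yaw=(np.degrees(p[2])+90)%180-90
    print("rect",r,"fit",p[:2],round(yaw,1),c,np.round(b[1]["bbox"]))
    a=np.radians(yaw);plan((p[0]-grip*np.cos(a),p[1]-grip*np.sin(a),z),yaw+90)
    return f
S=(.590,-.0083,.0733)
def bay(k,x,z=.003,psi=94.2):
    "plan TCP to showcase-frame x on bay k axis"
    y=(-.099,-.033,.033,.099)[k-1];c,s=np.cos(S[2]),np.sin(S[2])
    plan((S[0]+c*x-s*y,S[1]+s*x+c*y,z),psi)
E
python3 - <<'E'
from h import *
tray((.457,.249))
E
```

```text
rect (array([0.4557, 0.2459]), 85, 52, -8.2) fit [0.4568 0.2456] -8.5 0.018 [286. 158. 341. 242.]
t 19.32 tcp [0.4419 0.2563 0.1485] psi 81.7 turn -0.3 F [-0.5 -0.4 -0.1] w 0.998
3 rows [[-0.26, -0.45, 4.85, -0.0, 0.01, 0.01], [-0.27, -0.45, 4.85, -0.0, 0.01, 0.01], [-0.27, -0.45, 4.85, -0.0, 0.01, 0.01]]
```

>>> apply_moves(
  rows=[
    [[-0.3,-0.5,3.0,0,0,0],[-0.3,-0.5,5.0,0,0,0],[-0.3,-0.5,3.0,0,0,0],[-0.2,-0.3,1.0,0,0,0],[0,0,0,0,0,0],[0,0,0,0,0,0]],
  ],
)

```text
time: 20.08
tool_pos: [0.4289, 0.2464, 0.0328]
eef_rot: [[0.151, 0.988, 0.01], [0.989, -0.151, 0.005], [0.006, 0.009, -1.0]]
contact_force: [1.0, -0.1, 0.3]
grip_width: 0.999
```

Run:
```python
from h import *
plan((.4271,.2500,.003),81.5)
```

```text
t 20.07 tcp [0.4289 0.2464 0.0328] psi 81.3 turn 0.2 F [ 1.  -0.1  0.3] w 0.999
1 rows [[0.32, -0.26, 2.98, 0.05, -0.04, -0.02]]
```

>>> apply_moves(
  rows=[
    [[0.2,-0.3,1.2,0.05,-0.04,0],[0.1,-0.1,1.2,0,0,0],[0,0,0.6,0,0,0],[0,0,0,0,0,0],[0,0,0,0,0,0]],
  ],
)

```text
time: 20.7
tool_pos: [0.4266, 0.2515, 0.0021]
eef_rot: [[0.15, 0.989, 0.002], [0.989, -0.15, 0.001], [0.001, 0.002, -1.0]]
contact_force: [1.1, 0.6, 0.5]
grip_width: 0.999
```

>>> apply_moves(
  rows=[
    [[0,0,0,0,0,0],[0,0,0,0,0,0],[0,0,0,0,0,0],[0,0,0,0,0,0],[0,0,0,0,0,0],[0,0,0,0,0,0],[0,0,-0.7,0,0,0],[0,0,0,0,0,0]],
  ],
  jaw=1,
)

```text
time: 21.7
tool_pos: [0.4268, 0.2514, 0.0102]
eef_rot: [[0.151, 0.989, 0.003], [0.989, -0.151, 0.001], [0.001, 0.003, -1.0]]
contact_force: [-0.0, 0.0, -1.0]
grip_width: 0.585
```

Run:
```python
from h import *
bay(4,-.092,.009)
```

```text
t 21.7 tcp [0.4268 0.2514 0.0102] psi 81.3 turn 12.9 F [-0.  0. -1.] w 0.585
4 rows [[-3.9, 2.22, 0.03, 0.0, -0.0, -0.32], [-4.02, 2.0, 0.03, 0.0, -0.0, -0.32], [-4.13, 1.77, 0.03, 0.0, -0.0, -0.32], [-4.22, 1.53, 0.03, 0.0, -0.0, -0.32]]
```

>>> apply_moves(
  rows=[
    [[-3.9,1.5,0,0,0,-0.32],[-4.0,1.5,0,0,0,-0.32],[-4.1,1.5,0,0,0,-0.32],[-4.2,1.5,0,0,0,-0.32],[0,0,0,0,0,0],[0,0,0,0,0,0]],
  ],
)

```text
time: 22.45
tool_pos: [0.4787, 0.0834, 0.0104]
eef_rot: [[-0.082, 0.997, 0.005], [0.997, 0.082, 0.002], [0.002, 0.005, -1.0]]
contact_force: [-1.1, 0.0, -1.8]
grip_width: 0.585
```

Run:
```python
from h import *
f=ctrl.grab_frame("wrist");save(f,"w8.png",(160,140,480,340),2.4)
bay(4,-.087,.005);bay(4,-.030,.005)
```

```text
t 22.5 tcp [0.4788 0.0831 0.0104] psi 94.7 turn -0.5 F [-0.3 -0.5 -0.9] w 0.587
1 rows [[-0.05, 1.72, 0.55, 0.03, -0.01, 0.05]]
t 22.5 tcp [0.4788 0.0831 0.0104] psi 94.7 turn -0.5 F [-0.3 -0.5 -0.9] w 0.587
2 rows [[-0.05, 3.71, 0.29, 0.02, -0.0, 0.03], [-0.03, 3.71, 0.28, 0.02, -0.0, 0.03]]
```

View pics/w8.png

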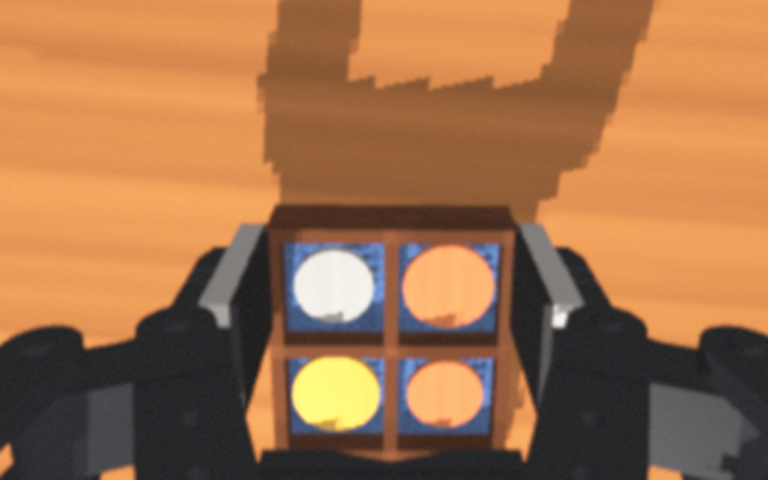

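The tray is held square at px (393,330) in the crop. Lowering and inserting slowly.

>>> apply_moves(
  rows=[
    [[-0.05,0.3,0.6,0.03,0,0.05],[0,0.3,0,0,0,0],[0,0.8,0,0,0,0],[0,0.8,0,0,0,0],[0,0.8,0,0,0,0],[0,0.5,0,0,0,0],[0,0,0,0,0,0],[0,0,0,0,0,0]],
  ],
)

```text
time: 23.5
tool_pos: [0.5159, 0.089, 0.0038]
eef_rot: [[-0.078, 0.997, -0.001], [0.997, 0.078, 0.002], [0.002, -0.0, -1.0]]
contact_force: [-0.2, -0.5, -0.9]
grip_width: 0.589
```

Run:
```python
from h import *
bay(4,-.034,.004)
```

```text
t 23.5 tcp [0.5159 0.089  0.0038] psi 94.5 turn -0.3 F [-0.2 -0.5 -0.9] w 0.589
1 rows [[-0.37, 3.28, -0.03, -0.0, -0.01, 0.03]]
```

>>> apply_moves(
  rows=[
    [[-0.4,0.2,0,0,0,0.03],[-0.05,0.8,0,0,0,0],[-0.05,0.8,0,0,0,0],[-0.05,0.8,0,0,0,0],[0,0.5,0,0,0,0],[0,0,0,0,0,0],[0,0,0,0,0,0]],
  ],
)

```text
time: 24.38
tool_pos: [0.5493, 0.0854, 0.0036]
eef_rot: [[-0.072, 0.997, -0.001], [0.997, 0.072, 0.002], [0.002, -0.001, -1.0]]
contact_force: [0.2, -0.8, -0.9]
grip_width: 0.587
```

Run:
```python
from h import *
bay(4,-.034,.004)
f=ctrl.grab_frame("scene");save(f,"sc3.png",(280,180,520,300),3)
```

```text
t 24.38 tcp [0.5493 0.0854 0.0036] psi 94.2 turn 0.0 F [ 0.2 -0.8 -0.9] w 0.587
1 rows [[0.26, -0.03, -0.03, -0.0, -0.01, -0.0]]
```

View pics/sc3.png

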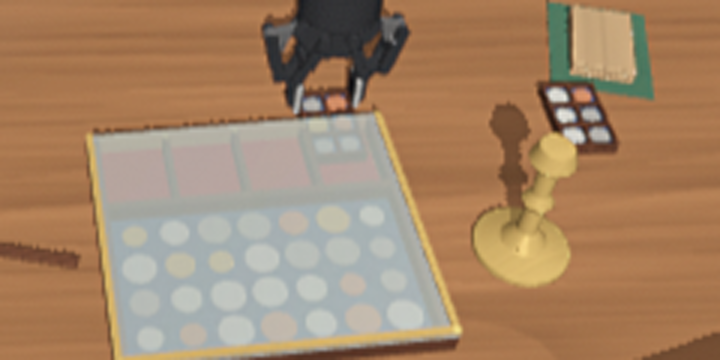

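The tray shows through the glass in bay 4 at crop px (333,130). Releasing, then pushing home with closed fingers.

>>> apply_moves(
  rows=[
    [[0.2,0,0.1,0,0,0],[0,0,0,0,0,0],[0,0,0,0,0,0],[0,0,-0.7,0,0,0],[0,0,-1.8,0,0,0],[0,-2.0,-1.0,0,0,0]],
  ],
  jaw=-0.5,
)

```text
time: 25.18
tool_pos: [0.5303, 0.0862, 0.0404]
eef_rot: [[-0.072, 0.997, 0.001], [0.997, 0.072, 0.003], [0.003, 0.001, -1.0]]
contact_force: [-0.3, -0.3, -0.2]
grip_width: 0.747
```

>>> apply_moves(
  rows=[
    [[0,-2.5,0,0,0,0],[0,-0.4,0,0,0,0],[0,0,0,0,0,0],[0,0,0,0,0,0],[0,0,0,0,0,0],[0,0,0,0,0,0]],
  ],
  jaw=1,
)

```text
time: 25.92
tool_pos: [0.5049, 0.0845, 0.0446]
eef_rot: [[-0.072, 0.997, 0.008], [0.997, 0.072, 0.004], [0.004, 0.009, -1.0]]
contact_force: [-0.5, 0.3, -0.2]
grip_width: -0.004
```

Run:
```python
from h import *
bay(4,-.078,.006)
f=ctrl.grab_frame("wrist")
for d in ctrl.cut_out(f,"tray1"):print(d["bbox"],rect(f,d["pixels"],.014))
```

```text
t 25.93 tcp [0.5049 0.0845 0.0446] psi 94.1 turn 0.1 F [-0.5  0.3 -0.2] w -0.004
1 rows [[0.0, -0.02, 3.86, 0.05, -0.02, -0.01]]
[281.2, 263.3, 328.6, 331.8] (array([0.5765, 0.0892]), 18, 8, 3.9)
```

>>> apply_moves(
  rows=[
    [[0,0,1.5,0.05,0,0],[0,0,1.5,0,0,0],[0,0,0.8,0,0,0],[0,0.2,0,0,0,0],[0,1.0,0,0,0,0],[0,1.2,0,0,0,0],[0,1.2,0,0,0,0],[0,0.8,0,0,0,0],[0,0,0,0,0,0],[0,0,0,0,0,0]],
  ],
)

```text
time: 27.28
tool_pos: [0.5525, 0.088, 0.0035]
eef_rot: [[-0.072, 0.997, -0.001], [0.997, 0.072, 0.003], [0.004, -0.0, -1.0]]
contact_force: [0.1, 0.1, 0.4]
grip_width: -0.0
```

Run:
```python
from h import *
bay(4,-.017,.006)
```

```text
t 27.27 tcp [0.5525 0.088  0.0035] psi 94.1 turn 0.1 F [0.1 0.1 0.4] w -0.0
1 rows [[0.02, 1.33, -0.25, -0.0, -0.02, -0.01]]
```

>>> apply_moves(
  rows=[
    [[0,0.4,-0.2,0,0,0],[0,0.4,0,0,0,0],[0,0.3,0,0,0,0],[0,0.2,0,0,0,0],[0,0,0,0,0,0],[0,0,0,0,0,0]],
  ],
)

```text
time: 28.02
tool_pos: [0.5653, 0.089, 0.0055]
eef_rot: [[-0.072, 0.997, -0.002], [0.997, 0.072, 0.003], [0.004, -0.002, -1.0]]
contact_force: [0.1, -0.3, -0.7]
grip_width: 0.003
```

Run:
```python
from h import *
bay(4,-.017,.006)
f=ctrl.grab_frame("scene");save(f,"sc4.png",(290,180,450,260),4)
```

```text
t 28.02 tcp [0.5653 0.089  0.0055] psi 94.1 turn 0.1 F [ 0.1 -0.3 -0.7] w 0.003
1 rows [[0.01, 0.05, -0.05, -0.01, -0.02, -0.01]]
```

View pics/sc4.png

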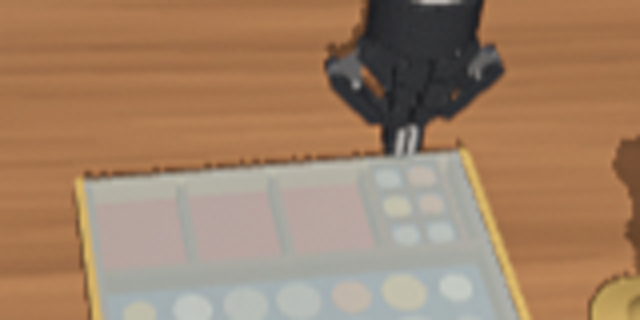

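The tray fills bay 4 (crop px 410,205). A few more small pushes to feel the stop.

>>> apply_moves(
  rows=[
    [[0,0.2,0,0,0,0],[0,0.2,0,0,0,0],[0,0.2,0,0,0,0],[0,0,0,0,0,0]],
  ],
)

```text
time: 28.58
tool_pos: [0.5662, 0.089, 0.0046]
eef_rot: [[-0.072, 0.997, -0.013], [0.997, 0.072, 0.003], [0.004, -0.013, -1.0]]
contact_force: [-0.1, -0.1, -0.7]
grip_width: -0.003
```

Only 1 mm of motion for 6 mm commanded, so bay 4 is home. Next is the tray near (0.573, 0.330), for bay 3.

>>> apply_moves(
  rows=[
    [[0,-1.5,-0.5,0.13,0,0],[0,-1.5,-4,0,0,0.1],[2.5,0,-4.5,0,0,0.3],[5,0,-2,0,0,0.3],[5,0,0,0,0,0.3],[5.3,0.0,0,0,0,0.2],[5.2,0.5,0,0,0,0],[0,0,0,0,0,0],[0,0,0,0,0,0]],
  ],
  jaw=-0.55,
)

```text
time: 29.7
tool_pos: [0.5592, 0.3205, 0.1222]
eef_rot: [[0.148, 0.988, -0.033], [0.989, -0.148, 0.004], [-0.001, -0.033, -0.999]]
contact_force: [0.2, -0.9, 0.4]
grip_width: 0.775
```

Run:
```python
from h import *
f=tray((.573,.33),.024)
for d in ctrl.cut_out(f,"candlestick"):
    b=d["bbox"];print("candle",d["confidence"],b)
g=ctrl.grab_frame("scene");print("foot",ray(g,[[455,274],[437,262],[474,262]],0))
for d in ctrl.cut_out(g,"tray1"): print(d["bbox"],rect(g,d["pixels"],.014))
```

```text
rect (array([0.5756, 0.329 ]), 86, 52, -0.6) fit [0.5767 0.3291] -0.7 0.023 [302. 163. 369. 260.]
t 29.8 tcp [0.5591 0.3206 0.1222] psi 81.5 turn 7.8 F [-0.3 -0.5 -0.5] w 0.776
3 rows [[0.26, -0.12, 3.98, -0.06, -0.0, -0.26], [0.27, -0.15, 3.98, -0.06, -0.0, -0.26], [0.28, -0.18, 3.98, -0.06, -0.0, -0.26]]
candle 0.53 [254.1, 325.2, 278.6, 335.8]
foot [[7.64396686e-01 2.28375727e-01 1.11022302e-16]
 [7.24005909e-01 1.91491481e-01 0.00000000e+00]
 [7.27632224e-01 2.89892768e-01 0.00000000e+00]]
[249.4, 189.5, 267.9, 211.7] (array([ 0.4751, -0.3052]), 94, 57, -10.0)
[135.1, 206.0, 160.7, 230.2] (array([ 0.542 , -0.6086]), 93, 61, -2.4)
[457.5, 207.8, 486.9, 231.5] (array([0.5844, 0.3255]), 93, 60, -0.3)
[231.3, 217.1, 253.9, 245.7] (array([ 0.5925, -0.3351]), 96, 58, -6.2)
[249.8, 253.3, 303.0, 275.3] (array([ 0.7129, -0.2323]), 137, 64, -86.8)
```

>>> apply_moves(
  rows=[
    [[0.25,-0.2,3,-0.1,0,-0.27],[0.25,-0.3,4,-0.08,0,-0.27],[0.25,-0.3,2.0,0,0,-0.27],[0,0,0.5,0,0,0],[0,0,0,0,0,0],[0,0,0,0,0,0]],
  ],
)

```text
time: 30.7
tool_pos: [0.5539, 0.3248, 0.0279]
eef_rot: [[0.013, 1.0, 0.004], [1.0, -0.013, 0.002], [0.002, 0.004, -1.0]]
contact_force: [-0.8, 0.6, -0.3]
grip_width: 0.772
```

Run:
```python
from h import *
plan((.5527,.3294,.003),89.3)
```

```text
t 30.7 tcp [0.5539 0.3248 0.0279] psi 89.3 turn 0.0 F [-0.8  0.6 -0.3] w 0.772
1 rows [[0.46, -0.14, 2.49, 0.02, -0.01, -0.0]]
```

>>> apply_moves(
  rows=[
    [[0.45,-0.2,0.6,0,0,0],[0,0,1.0,0,0,0],[0,0,0.8,0,0,0],[0,0,0,0,0,0],[0,0,0,0,0,0]],
  ],
)

```text
time: 31.32
tool_pos: [0.5528, 0.3301, 0.0034]
eef_rot: [[0.013, 1.0, 0.005], [1.0, -0.013, 0.003], [0.003, 0.005, -1.0]]
contact_force: [0.1, -0.5, -0.0]
grip_width: 0.774
```

>>> apply_moves(
  rows=[
    [[0,0,0,0,0,0],[0,0,0,0,0,0],[0,0,0,0,0,0],[0,0,0,0,0,0],[0,0,0,0,0,0],[0,0,-0.5,0,0,0],[0,0,0,0,0,0]],
  ],
  jaw=1,
)

```text
time: 32.2
tool_pos: [0.553, 0.3301, 0.0094]
eef_rot: [[0.013, 1.0, 0.006], [1.0, -0.013, 0.003], [0.003, 0.005, -1.0]]
contact_force: [0.6, -0.3, -0.8]
grip_width: 0.589
```

Run:
```python
from h import *
bay(3,-.085,.008)
```

```text
t 32.2 tcp [0.553  0.3301 0.0094] psi 89.2 turn 5.0 F [ 0.6 -0.3 -0.8] w 0.589
6 rows [[-5.21, -0.77, 0.0, 0.01, -0.0, -0.08], [-5.19, -0.84, 0.01, 0.01, -0.0, -0.08], [-5.18, -0.92, 0.01, 0.01, -0.0, -0.08], [-5.17, -0.99, 0.01, 0.01, -0.0, -0.08], [-5.15, -1.07, 0.02, 0.01, -0.0, -0.08], [-5.14, -1.14, 0.02, 0.01, -0.0, -0.08]]
```

>>> apply_moves(
  rows=[
    [[-5,0,0,0,0,-0.08],[-5,-1.2,0,0,0,-0.08],[-4,-2.7,0,0,0,-0.08],[-4.5,-2.7,0,0,0,-0.08],[-5.2,-0.5,0,0,0,-0.08],[-5.2,0,0,0,0,-0.08],[-2,0,0,0,0,0],[0,0,0,0,0,0],[0,0,0,0,0,0]],
  ],
)

```text
time: 33.33
tool_pos: [0.4908, 0.0134, 0.0087]
eef_rot: [[-0.075, 0.997, 0.012], [0.997, 0.075, 0.006], [0.005, 0.012, -1.0]]
contact_force: [-0.1, 0.9, -0.6]
grip_width: 0.585
```

Run:
```python
from h import *
bay(3,-.075,.005)
```

```text
t 33.33 tcp [0.4908 0.0134 0.0087] psi 94.3 turn -0.1 F [-0.1  0.9 -0.6] w 0.585
1 rows [[0.4, 2.23, 0.4, 0.07, -0.03, 0.01]]
```

>>> apply_moves(
  rows=[
    [[0.35,0.6,0.4,0.07,-0.03,0],[0,0.7,0,0,0,0],[0,0.5,0,0,0,0],[0,0,0,0,0,0],[0,0,0,0,0,0]],
  ],
)

```text
time: 33.95
tool_pos: [0.5104, 0.0233, 0.0044]
eef_rot: [[-0.082, 0.997, -0.0], [0.997, 0.082, 0.001], [0.001, -0.0, -1.0]]
contact_force: [-0.1, -0.3, -0.3]
grip_width: 0.584
```

Run:
```python
from h import *
bay(3,-.036,.005)
```

```text
t 33.95 tcp [0.5104 0.0233 0.0044] psi 94.7 turn -0.5 F [-0.1 -0.3 -0.3] w 0.584
1 rows [[-0.47, 4.1, -0.06, -0.0, -0.01, 0.05]]
```

>>> apply_moves(
  rows=[
    [[-0.4,0,0,0,0,0.05],[0,0.5,0,0,0,0],[0,0.9,0,0,0,0],[0,0.9,0,0,0,0],[0,0.9,0,0,0,0],[0,0.6,0,0,0,0],[0,0,0,0,0,0],[0,0,0,0,0,0]],
  ],
)

```text
time: 34.95
tool_pos: [0.5515, 0.0215, 0.0043]
eef_rot: [[-0.072, 0.997, -0.0], [0.997, 0.072, 0.001], [0.001, -0.0, -1.0]]
contact_force: [-1.3, -0.1, -0.8]
grip_width: 0.587
```

Run:
```python
from h import *
bay(3,-.036,.005)
```

```text
t 34.95 tcp [0.5515 0.0215 0.0043] psi 94.1 turn 0.1 F [-1.3 -0.1 -0.8] w 0.587
1 rows [[0.04, 0.02, -0.07, -0.0, -0.0, -0.01]]
```

>>> apply_moves(
  rows=[
    [[0,0,0.1,0,0,0],[0,0,0,0,0,0],[0,0,0,0,0,0],[0,0,-0.7,0,0,0],[0,0,-1.8,0,0,0],[0,-2.0,-1.0,0,0,0]],
  ],
  jaw=-0.5,
)

```text
time: 35.7
tool_pos: [0.5321, 0.0201, 0.0408]
eef_rot: [[-0.072, 0.997, 0.001], [0.997, 0.072, 0.001], [0.001, 0.001, -1.0]]
contact_force: [-0.4, 0.1, -0.7]
grip_width: 0.747
```

>>> apply_moves(
  rows=[
    [[0,-3.0,0,0,0,0],[0,-0.6,0,0,0,0],[0,0,0,0,0,0],[0,0,0,0,0,0],[0,0,0,0,0,0],[0,0,0,0,0,0]],
  ],
  jaw=1,
)

```text
time: 36.45
tool_pos: [0.5, 0.0179, 0.0453]
eef_rot: [[-0.072, 0.997, 0.009], [0.997, 0.072, 0.002], [0.001, 0.009, -1.0]]
contact_force: [-0.6, -0.8, -0.7]
grip_width: 0.0
```

>>> apply_moves(
  rows=[
    [[0,0,1.5,0.05,0,0],[0,0,1.5,0,0,0],[0,0,0.7,0,0,0],[0,0,0,0,0,0],[0,0,0,0,0,0]],
  ],
)

```text
time: 37.08
tool_pos: [0.4995, 0.0178, 0.0044]
eef_rot: [[-0.072, 0.997, -0.002], [0.997, 0.072, 0.001], [0.001, -0.002, -1.0]]
contact_force: [0.2, 0.1, 0.2]
grip_width: 0.0
```

Run:
```python
from h import *
bay(3,-.017,.005)
```

```text
t 37.08 tcp [0.4995 0.0178 0.0044] psi 94.1 turn 0.1 F [0.2 0.1 0.2] w 0.0
2 rows [[0.02, 3.57, -0.04, -0.01, -0.0, -0.0], [0.02, 3.57, -0.04, -0.01, -0.0, -0.0]]
```

>>> apply_moves(
  rows=[
    [[0,1.0,0,0,0,0],[0,1.2,0,0,0,0],[0,1.2,0,0,0,0],[0,1.2,0,0,0,0],[0,1.0,0,0,0,0],[0,0.6,0,0,0,0],[0,0.4,0,0,0,0],[0,0.2,0,0,0,0],[0,0,0,0,0,0]],
  ],
)

```text
time: 38.2
tool_pos: [0.5708, 0.0231, 0.0047]
eef_rot: [[-0.072, 0.997, -0.005], [0.997, 0.072, 0.001], [0.002, -0.005, -1.0]]
contact_force: [-0.1, 0.1, -0.5]
grip_width: 0.005
```

>>> apply_moves(
  rows=[
    [[0,0.2,0,0,0,0],[0,0.2,0,0,0,0],[0,0.2,0,0,0,0],[0,0.2,0,0,0,0],[0,0.2,0,0,0,0],[0,0,0,0,0,0]],
  ],
)

```text
time: 38.95
tool_pos: [0.5707, 0.023, 0.003]
eef_rot: [[-0.071, 0.997, -0.025], [0.997, 0.071, 0.001], [0.002, -0.025, -1.0]]
contact_force: [1.0, 0.4, -0.3]
grip_width: -0.002
```

Run:
```python
from h import *
bay(3,-.016,.005)
```

```text
t 38.95 tcp [0.5707 0.023  0.003 ] psi 94.1 turn 0.1 F [ 1.   0.4 -0.3] w -0.002
1 rows [[0.04, 0.09, -0.2, -0.14, -0.01, -0.01]]
```

Bay 3 is home too. Now the right-hand near tray, for bay 2.

>>> apply_moves(
  rows=[
    [[0,-1.5,-0.5,-0.13,0,0],[0,-2,-4,0,0,0.3],[-4,-3,-4.5,0,0,0.3],[-5,-2,-2,0,0,0.3],[-5.3,0,0,0,0,0.3],[-5.3,0,0,0,0,0.2],[-5.3,0.3,0,0,0,0],[-5.3,0.5,0,0,0,0],[0,0,0,0,0,0],[0,0,0,0,0,0]],
  ],
  jaw=-0.6,
)

```text
time: 40.2
tool_pos: [0.4726, -0.2886, 0.1168]
eef_rot: [[0.177, 0.984, 0.025], [0.984, -0.177, -0.005], [-0.0, 0.026, -1.0]]
contact_force: [0.7, 0.4, 0.0]
grip_width: 0.797
```

Run:
```python
from h import *
tray((.467,-.305),.024)
```

```text
rect (array([ 0.467 , -0.3069]), 84, 52, -9.9) fit [ 0.4681 -0.3069] -10.0 0.017 [266. 142. 330. 236.]
t 40.3 tcp [ 0.4725 -0.2882  0.1168] psi 79.9 turn 0.1 F [ 0.4 -0.1  0.5] w 0.802
3 rows [[-0.64, -0.93, 3.77, 0.05, 0.0, -0.0], [-0.64, -0.9, 3.78, 0.05, 0.0, -0.0], [-0.64, -0.87, 3.79, 0.05, 0.0, -0.0]]
```

>>> apply_moves(
  rows=[
    [[-0.7,-1.0,2.5,0.15,0,0],[-0.7,-1.0,4,0,0,0],[-0.5,-0.9,2.0,0,0,0],[0,0,0.5,0,0,0],[0,0,0,0,0,0],[0,0,0,0,0,0]],
  ],
)

```text
time: 41.05
tool_pos: [0.4472, -0.2956, 0.0263]
eef_rot: [[0.163, 0.987, 0.005], [0.987, -0.163, 0.0], [0.001, 0.005, -1.0]]
contact_force: [0.1, 0.2, -0.1]
grip_width: 0.804
```

Run:
```python
from h import *
plan((.4445,-.3027,.003),80)
```

```text
t 41.05 tcp [ 0.4472 -0.2956  0.0263] psi 80.6 turn -0.6 F [ 0.1  0.2 -0.1] w 0.804
1 rows [[-0.75, -0.17, 2.33, 0.03, -0.01, 0.06]]
```

>>> apply_moves(
  rows=[
    [[-0.75,-0.2,0.4,0.03,0,0.06],[0,0,0.6,0,0,0],[0,0,0.9,0,0,0],[0,0,0.4,0,0,0],[0,0,0,0,0,0],[0,0,0,0,0,0]],
  ],
)

```text
time: 41.8
tool_pos: [0.4452, -0.3033, 0.0028]
eef_rot: [[0.174, 0.985, 0.001], [0.985, -0.174, 0.0], [0.001, 0.001, -1.0]]
contact_force: [1.1, -0.1, -0.7]
grip_width: 0.801
```

>>> apply_moves(
  rows=[
    [[0,0,0,0,0,0],[0,0,0,0,0,0],[0,0,0,0,0,0],[0,0,0,0,0,0],[0,0,0,0,0,0],[0,0,-0.5,0,0,0],[0,0,0,0,0,0]],
  ],
  jaw=1,
)

```text
time: 42.68
tool_pos: [0.4453, -0.3033, 0.0085]
eef_rot: [[0.173, 0.985, 0.002], [0.985, -0.173, 0.0], [0.001, 0.002, -1.0]]
contact_force: [-0.4, 0.4, -1.2]
grip_width: 0.584
```

Run:
```python
from h import *
bay(2,-.085,.008)
```

```text
t 42.67 tcp [ 0.4453 -0.3033  0.0085] psi 80.0 turn 14.2 F [-0.4  0.4 -1.2] w 0.584
5 rows [[5.26, 0.34, 0.01, 0.0, -0.0, -0.28], [5.23, 0.6, 0.01, 0.0, -0.0, -0.28], [5.2, 0.86, 0.01, 0.0, -0.0, -0.28], [5.15, 1.11, 0.01, 0.0, -0.0, -0.28], [5.09, 1.37, 0.01, 0.0, -0.0, -0.28]]
```

>>> apply_moves(
  rows=[
    [[5.2,0.2,0,0,0,-0.28],[5.2,0.4,0,0,0,-0.28],[5.2,0.6,0,0,0,-0.28],[5.2,0.9,0,0,0,-0.28],[5.1,1.2,0,0,0,-0.28],[0,0,0,0,0,0],[0,0,0,0,0,0]],
  ],
)

```text
time: 43.55
tool_pos: [0.5011, -0.0411, 0.0088]
eef_rot: [[-0.076, 0.997, 0.006], [0.997, 0.076, -0.002], [-0.003, 0.006, -1.0]]
contact_force: [0.1, -0.9, -0.8]
grip_width: 0.587
```

Run:
```python
from h import *
bay(2,-.076,.005)
```

```text
t 43.55 tcp [ 0.5011 -0.0411  0.0088] psi 94.3 turn -0.1 F [ 0.1 -0.9 -0.8] w 0.587
1 rows [[-0.69, 1.51, 0.39, 0.03, 0.02, 0.01]]
```

>>> apply_moves(
  rows=[
    [[-0.55,0.3,0.4,0.03,0,0],[0,0.6,0,0,0,0],[0,0.3,0,0,0,0],[0,0,0,0,0,0],[0,0,0,0,0,0]],
  ],
)

```text
time: 44.18
tool_pos: [0.5139, -0.0506, 0.0045]
eef_rot: [[-0.069, 0.998, 0.0], [0.998, 0.069, -0.004], [-0.004, -0.0, -1.0]]
contact_force: [0.2, 0.1, -1.5]
grip_width: 0.587
```

Run:
```python
from h import *
bay(2,-.036,.005)
```

```text
t 44.17 tcp [ 0.5139 -0.0506  0.0045] psi 93.9 turn 0.3 F [ 0.2  0.1 -1.5] w 0.587
1 rows [[0.38, 4.29, -0.05, -0.0, 0.03, -0.03]]
```

>>> apply_moves(
  rows=[
    [[0.35,0,0,0,0,-0.03],[0,0,0,0,0,0],[0,0.6,0,0,0,0],[0,0.9,0,0,0,0],[0,0.9,0,0,0,0],[0,0.9,0,0,0,0],[0,0.8,0,0,0,0],[0,0,0,0,0,0],[0,0,0,0,0,0]],
  ],
)

```text
time: 45.3
tool_pos: [0.5579, -0.0431, 0.0045]
eef_rot: [[-0.075, 0.997, 0.001], [0.997, 0.075, -0.004], [-0.004, 0.0, -1.0]]
contact_force: [-0.1, -0.4, -1.1]
grip_width: 0.584
```

Run:
```python
from h import *
bay(2,-.036,.005)
f=ctrl.grab_frame("scene")
for d in ctrl.cut_out(f,"tray1"): print(d["bbox"],rect(f,d["pixels"],.014))
```

```text
t 45.3 tcp [ 0.5579 -0.0431  0.0045] psi 94.3 turn -0.1 F [-0.1 -0.4 -1.1] w 0.584
1 rows [[-0.07, -0.15, -0.05, 0.0, 0.02, 0.01]]
[230.9, 217.3, 253.4, 242.7] (array([ 0.5937, -0.3356]), 92, 55, -4.0)
[132.6, 207.2, 163.7, 230.8] (array([ 0.5433, -0.6088]), 98, 63, -5.0)
[339.3, 212.3, 357.4, 224.8] (array([ 0.5599, -0.0409]), 52, 45, 87.9)
[307.3, 216.9, 432.2, 307.1] (array([0.7155, 0.0048]), 291, 271, -86.0)
```

>>> apply_moves(
  rows=[
    [[0,0,0.1,0,0,0],[0,0,0,0,0,0],[0,0,0,0,0,0],[0,0,-0.7,0,0,0],[0,0,-1.8,0,0,0],[0,-2.0,-1.0,0,0,0]],
  ],
  jaw=-0.5,
)

```text
time: 46.15
tool_pos: [0.5389, -0.0445, 0.0412]
eef_rot: [[-0.075, 0.997, 0.003], [0.997, 0.075, -0.004], [-0.004, 0.002, -1.0]]
contact_force: [-0.3, 0.0, 0.2]
grip_width: 0.749
```

>>> apply_moves(
  rows=[
    [[0,-3.2,0,0,0,0],[0,-0.8,0,0,0,0],[0,0,0,0,0,0],[0,0,0,0,0,0],[0,0,0,0,0,0],[0,0,0,0,0,0]],
  ],
  jaw=1,
)

```text
time: 46.9
tool_pos: [0.5029, -0.0473, 0.0456]
eef_rot: [[-0.075, 0.997, 0.011], [0.997, 0.075, -0.004], [-0.005, 0.011, -1.0]]
contact_force: [-0.6, -0.2, 0.4]
grip_width: 0.003
```

>>> apply_moves(
  rows=[
    [[0,0,1.5,0.05,0,0],[0,0,1.5,0,0,0],[0,0,0.7,0,0,0],[0,0,0,0,0,0],[0,0,0,0,0,0]],
  ],
)

```text
time: 47.52
tool_pos: [0.5025, -0.0475, 0.0046]
eef_rot: [[-0.075, 0.997, -0.0], [0.997, 0.075, -0.005], [-0.005, -0.001, -1.0]]
contact_force: [-0.0, -0.5, 0.6]
grip_width: -0.001
```

Run:
```python
from h import *
bay(2,-.017,.005)
```

```text
t 47.52 tcp [ 0.5025 -0.0475  0.0046] psi 94.3 turn -0.1 F [-0.  -0.5  0.6] w -0.001
2 rows [[-0.02, 3.65, -0.02, -0.0, 0.01, 0.01], [-0.02, 3.65, -0.02, -0.0, 0.01, 0.01]]
```

>>> apply_moves(
  rows=[
    [[0,1.0,0,0,0,0],[0,1.2,0,0,0,0],[0,1.2,0,0,0,0],[0,1.2,0,0,0,0],[0,1.1,0,0,0,0],[0,0.6,0,0,0,0],[0,0.4,0,0,0,0],[0,0.2,0,0,0,0],[0,0,0,0,0,0]],
  ],
)

```text
time: 48.65
tool_pos: [0.5755, -0.0418, 0.0052]
eef_rot: [[-0.076, 0.997, -0.002], [0.997, 0.076, -0.005], [-0.004, -0.002, -1.0]]
contact_force: [-0.5, -0.7, -0.2]
grip_width: -0.003
```

>>> apply_moves(
  rows=[
    [[0,0.2,0,0,0,0],[0,0.2,0,0,0,0],[0,0.2,0,0,0,0],[0,0.2,0,0,0,0],[0,0.2,0,0,0,0],[0,0,0,0,0,0]],
  ],
)

```text
time: 49.4
tool_pos: [0.5753, -0.0419, 0.0036]
eef_rot: [[-0.074, 0.997, -0.021], [0.997, 0.074, -0.004], [-0.002, -0.022, -1.0]]
contact_force: [-0.2, 1.1, -0.9]
grip_width: 0.0
```

Run:
```python
from h import *
bay(2,-.016,.005)
plan((.54,-.30,.15),83)
```

```text
t 49.4 tcp [ 0.5753 -0.0419  0.0036] psi 94.2 turn -0.0 F [-0.2  1.1 -0.9] w 0.0
1 rows [[-0.05, 0.11, -0.14, -0.12, 0.01, 0.0]]
t 49.4 tcp [ 0.5753 -0.0419  0.0036] psi 94.2 turn -11.2 F [-0.2  1.1 -0.9] w 0.0
6 rows [[-4.25, -0.96, -2.41, -0.02, 0.0, 0.19], [-4.28, -0.81, -2.42, -0.02, 0.0, 0.19], [-4.3, -0.66, -2.42, -0.02, 0.0, 0.19], [-4.32, -0.51, -2.43, -0.02, 0.0, 0.19], [-4.33, -0.36, -2.43, -0.02, 0.0, 0.19], [-4.34, -0.21, -2.44, -0.02, 0.0, 0.19]]
```

Bay 2 is home. Last tray, for bay 1.

>>> apply_moves(
  rows=[
    [[0,-1.5,-0.5,-0.13,0,0],[0,-1,-4.5,0,0,0.2],[-5,-0.5,-4.5,0,0,0.2],[-5.2,-0.5,-2,0,0,0.2],[-5.2,0,-1,0,0,0.2],[-5.2,0,0,0,0,0.2],[-5.2,0,0,0,0,0.1],[0,0,0,0,0,0],[0,0,0,0,0,0]],
  ],
  jaw=-0.6,
)

```text
time: 50.52
tool_pos: [0.5406, -0.3068, 0.1343]
eef_rot: [[0.119, 0.993, 0.024], [0.993, -0.119, -0.009], [-0.006, 0.024, -1.0]]
contact_force: [0.5, 1.3, -0.6]
grip_width: 0.804
```

Run:
```python
from h import *
tray((.585,-.335),.026)
```

```text
rect (array([ 0.5838, -0.3368]), 87, 51, -6.7) fit [ 0.5858 -0.3368] -7.0 0.007 [273. 188. 324. 274.]
t 50.62 tcp [ 0.5403 -0.3067  0.1343] psi 83.2 turn -0.2 F [-0.2 -0.5 -0.1] w 0.802
3 rows [[-0.79, 0.65, 4.4, 0.05, 0.01, 0.01], [-0.8, 0.69, 4.39, 0.05, 0.01, 0.01], [-0.8, 0.72, 4.39, 0.05, 0.01, 0.01]]
```

>>> apply_moves(
  rows=[
    [[-0.8,0.5,3,0.15,0,0],[-0.9,0.5,4.5,0,0,0],[-0.9,0.6,2.5,0,0,0],[0,0,0.6,0,0,0],[0,0,0,0,0,0],[0,0,0,0,0,0]],
  ],
)

```text
time: 51.38
tool_pos: [0.5597, -0.3273, 0.0282]
eef_rot: [[0.107, 0.994, 0.002], [0.994, -0.107, -0.004], [-0.003, 0.002, -1.0]]
contact_force: [-0.4, 0.0, 0.5]
grip_width: 0.802
```

Run:
```python
from h import *
plan((.5600,-.3336,.003),83)
```

```text
t 51.38 tcp [ 0.5597 -0.3273  0.0282] psi 83.9 turn -0.9 F [-0.4  0.   0.5] w 0.802
1 rows [[-0.61, 0.09, 2.52, 0.01, 0.02, 0.09]]
```

>>> apply_moves(
  rows=[
    [[-0.6,0.05,0.5,0,0.02,0.09],[0,0,0.6,0,0,0],[0,0,0.9,0,0,0],[0,0,0.5,0,0,0],[0,0,0,0,0,0],[0,0,0,0,0,0]],
  ],
)

```text
time: 52.12
tool_pos: [0.5604, -0.3339, 0.0032]
eef_rot: [[0.124, 0.992, 0.005], [0.992, -0.124, -0.001], [-0.0, 0.005, -1.0]]
contact_force: [-0.1, -0.3, 0.5]
grip_width: 0.799
```

>>> apply_moves(
  rows=[
    [[0,0,0,0,0,0],[0,0,0,0,0,0],[0,0,0,0,0,0],[0,0,0,0,0,0],[0,0,0,0,0,0],[0,0,-0.5,0,0,0],[0,0,0,0,0,0]],
  ],
  jaw=1,
)

```text
time: 53.0
tool_pos: [0.5607, -0.3339, 0.009]
eef_rot: [[0.123, 0.992, 0.005], [0.992, -0.123, -0.001], [-0.0, 0.005, -1.0]]
contact_force: [-0.7, -0.4, -0.5]
grip_width: 0.586
```

Run:
```python
from h import *
bay(1,-.088,.008)
```

```text
t 53.0 tcp [ 0.5607 -0.3339  0.009 ] psi 82.9 turn 11.3 F [-0.7 -0.4 -0.5] w 0.586
4 rows [[5.31, -1.95, 0.01, 0.01, 0.0, -0.28], [5.4, -1.69, 0.02, 0.01, 0.0, -0.28], [5.48, -1.42, 0.02, 0.01, 0.0, -0.28], [5.54, -1.15, 0.02, 0.01, 0.0, -0.28]]
```

>>> apply_moves(
  rows=[
    [[3,-3,0,0,0,-0.2],[4,-3,0,0,0,-0.2],[5,-1.5,0,0,0,-0.2],[5.2,0,0,0,0,-0.2],[4.0,0.5,0,0,0,-0.2],[0,0,0,0,0,-0.1],[0,0,0,0,0,0]],
  ],
)

```text
time: 53.88
tool_pos: [0.4995, -0.1109, 0.0087]
eef_rot: [[-0.073, 0.997, 0.008], [0.997, 0.073, -0.004], [-0.004, 0.008, -1.0]]
contact_force: [0.1, -0.6, -1.9]
grip_width: 0.584
```

Run:
```python
from h import *
bay(1,-.078,.005)
```

```text
t 53.88 tcp [ 0.4995 -0.1109  0.0087] psi 94.2 turn 0.0 F [ 0.1 -0.6 -1.9] w 0.584
1 rows [[-0.33, 1.97, 0.38, 0.04, 0.02, 0.0]]
```

>>> apply_moves(
  rows=[
    [[-0.3,0.5,0.35,0.04,0,0],[0,0.7,0,0,0,0],[0,0.3,0,0,0,0],[0,0,0,0,0,0],[0,0,0,0,0,0]],
  ],
)

```text
time: 54.5
tool_pos: [0.516, -0.1171, 0.005]
eef_rot: [[-0.067, 0.998, 0.001], [0.998, 0.067, -0.006], [-0.006, 0.001, -1.0]]
contact_force: [-0.3, 0.5, -0.6]
grip_width: 0.582
```

Run:
```python
from h import *
bay(1,-.036,.005)
```

```text
t 54.5 tcp [ 0.516  -0.1171  0.005 ] psi 93.8 turn 0.4 F [-0.3  0.5 -0.6] w 0.582
1 rows [[0.44, 4.58, -0.0, 0.0, 0.04, -0.04]]
```

>>> apply_moves(
  rows=[
    [[0.42,0,0,0,0.03,-0.04],[0,0,0,0,0,0],[0,0.6,0,0,0,0],[0,0.9,0,0,0,0],[0,0.9,0,0,0,0],[0,0.9,0,0,0,0],[0,1.0,0,0,0,0],[0,0,0,0,0,0],[0,0,0,0,0,0]],
  ],
)

```text
time: 55.62
tool_pos: [0.5621, -0.1088, 0.0049]
eef_rot: [[-0.075, 0.997, 0.001], [0.997, 0.075, -0.001], [-0.001, 0.001, -1.0]]
contact_force: [-0.5, 0.9, -1.2]
grip_width: 0.588
```

Run:
```python
from h import *
bay(1,-.036,.005)
```

```text
t 55.62 tcp [ 0.5621 -0.1088  0.0049] psi 94.3 turn -0.1 F [-0.5  0.9 -1.2] w 0.588
1 rows [[-0.08, -0.08, -0.01, 0.01, 0.0, 0.01]]
```

>>> apply_moves(
  rows=[
    [[0,0,0.1,0,0,0],[0,0,0,0,0,0],[0,0,0,0,0,0],[0,0,-0.7,0,0,0],[0,0,-1.8,0,0,0],[0,-2.0,-1.0,0,0,0]],
  ],
  jaw=-0.5,
)

```text
time: 56.38
tool_pos: [0.5425, -0.1105, 0.0415]
eef_rot: [[-0.075, 0.997, 0.002], [0.997, 0.075, -0.001], [-0.001, 0.002, -1.0]]
contact_force: [-0.4, 0.3, -0.9]
grip_width: 0.747
```

>>> apply_moves(
  rows=[
    [[0,-3.2,0,0,0,0],[0,-0.8,0,0,0,0],[0,0,0,0,0,0],[0,0,0,0,0,0],[0,0,0,0,0,0],[0,0,0,0,0,0]],
  ],
  jaw=1,
)

```text
time: 57.12
tool_pos: [0.5065, -0.1137, 0.046]
eef_rot: [[-0.076, 0.997, 0.011], [0.997, 0.076, -0.002], [-0.002, 0.011, -1.0]]
contact_force: [-0.8, 0.1, 0.7]
grip_width: 0.001
```

>>> apply_moves(
  rows=[
    [[0,0,1.5,0.05,0,0],[0,0,1.5,0,0,0],[0,0,0.7,0,0,0],[0,0,0,0,0,0],[0,0,0,0,0,0]],
  ],
)

```text
time: 57.75
tool_pos: [0.5061, -0.1135, 0.005]
eef_rot: [[-0.076, 0.997, -0.001], [0.997, 0.076, -0.002], [-0.002, -0.001, -1.0]]
contact_force: [0.5, -0.4, -0.7]
grip_width: 0.001
```

Run:
```python
from h import *
bay(1,-.017,.005)
```

```text
t 57.75 tcp [ 0.5061 -0.1135  0.005 ] psi 94.4 turn -0.2 F [ 0.5 -0.4 -0.7] w 0.001
2 rows [[-0.02, 3.72, -0.0, -0.0, 0.01, 0.01], [-0.01, 3.72, -0.0, -0.0, 0.01, 0.01]]
```

>>> apply_moves(
  rows=[
    [[0,1.0,0,0,0,0],[0,1.2,0,0,0,0],[0,1.2,0,0,0,0],[0,1.2,0,0,0,0],[0,1.2,0,0,0,0],[0,0.6,0,0,0,0],[0,0.4,0,0,0,0],[0,0.2,0,0,0,0],[0,0,0,0,0,0]],
  ],
)

```text
time: 58.88
tool_pos: [0.5801, -0.1078, 0.0055]
eef_rot: [[-0.076, 0.997, -0.003], [0.997, 0.076, -0.002], [-0.002, -0.003, -1.0]]
contact_force: [0.4, 0.2, -0.0]
grip_width: 0.004
```

>>> apply_moves(
  rows=[
    [[0,0.2,0,0,0,0],[0,0.2,0,0,0,0],[0,0.2,0,0,0,0],[0,0.2,0,0,0,0],[0,0.2,0,0,0,0],[0,0,0,0,0,0]],
  ],
)

```text
time: 59.62
tool_pos: [0.58, -0.108, 0.004]
eef_rot: [[-0.073, 0.997, -0.021], [0.997, 0.073, 0.0], [0.002, -0.021, -1.0]]
contact_force: [-0.2, 0.6, -1.0]
grip_width: -0.002
```

>>> apply_moves(
  rows=[
    [[0,-1.5,-0.5,-0.13,0,0],[0,-3,-3,0,0,0],[0,-4,-4,0,0,0],[0,-2,-5,0,0,0],[0,0,-5,0,0,0],[0,0,-5,0,0,0],[0,0,0,0,0,0],[0,0,0,0,0,0]],
  ],
)

```text
time: 60.62
tool_pos: [0.477, -0.1164, 0.237]
eef_rot: [[-0.074, 0.997, 0.019], [0.997, 0.074, 0.001], [0.0, 0.019, -1.0]]
contact_force: [-0.2, -0.2, -0.0]
grip_width: 0.001
```

Run:
```python
from h import *
f=ctrl.grab_frame("scene");a=f["color"][165:285,225:505,::-1]
cv2.imwrite("pics/end.png",cv2.resize(a,None,fx=2.8,fy=2.8,interpolation=cv2.INTER_CUBIC))
for n,z in [("cover1",.018),("mat",.002),("magnifier",.006),("candlestick",0),("tin",.058)]:
    for d in ctrl.cut_out(f,n)[:1]: print(n,d["bbox"],rect(f,d["pixels"],z))
```

```text
cover1 [469.2, 185.1, 489.1, 208.7] (array([0.4807, 0.3822]), 105, 65, -17.2)
mat [461.5, 181.4, 500.3, 214.7] (array([0.4765, 0.3854]), 132, 101, -14.8)
magnifier [248.3, 253.3, 307.1, 272.5] (array([ 0.7065, -0.2325]), 145, 67, -88.7)
candlestick [439.2, 223.5, 474.5, 275.1] (array([0.6858, 0.2673]), 191, 83, -40.6)
tin [248.8, 253.3, 303.4, 276.3] (array([ 0.7499, -0.2273]), 138, 63, 87.9)
```

View pics/end.png

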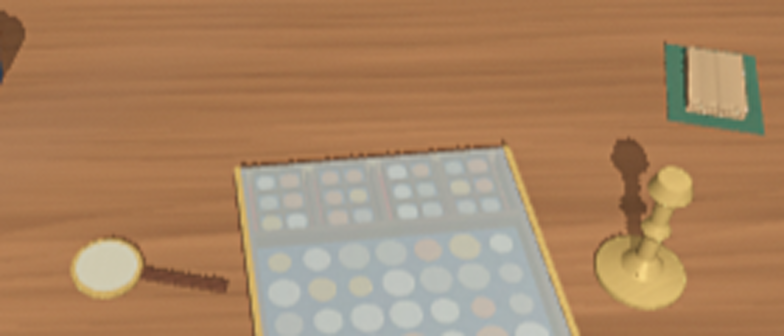

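The final view shows all four bays filled evenly (crop px 280,200; 345,200; 415,190; 473,185). The pile is square on the mat (715,83), and the bystanders are unmoved.

```bash
python3 -c "
from plant import ctrl
print(ctrl.sign_off())"
```

```text
the job is handed in; nothing more can be done
None
```

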